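# Clamp the lathe tailstock with a ratchet wrench

## Task

Pick up the ratchet ring wrench from the bench, set its ring squarely and fully down over the brass hexagon nut on the foot of the lathe's tailstock, and tighten the nut clockwise (seen from above) with back-and-forth strokes until it is drawn up firmly tight, about 1.2 N m and never more than about 1.9 N m. Leave the wrench sitting on the nut and let go of it; do not shift the mallet, the gouge or the tin, and do not push the nut itself with the gripper.

Things in the scene. Friction and masses are not known exactly. Their poses are not given: they have to be found in the camera images.
- nut_top (a point): Centre of the top face of a brass hexagon nut on the lathe's tailstock foot: 24 mm across flats, 26 mm tall; its upper 6 mm is a round cone, 24 narrowing to 18 mm (lead-in). A 15 mm stud ends 10 mm above it. z up; x square to one flat (red dash on the cone), the other flats every 60 degrees. It sits on a 48 mm wide steel washer whose top is 26 mm below this point, 109 mm above the bench.
- nut (a joint): Turn of the nut on its stud (rad), growing clockwise seen from above = tightening. Starts at -2.6 to -2.1. It turns against a steady drag of about 0.5 N m, which also holds it where it is left, until it comes up against the clamp at 0 and turns no farther.
- stud (a joint): Elastic twist of the stud under the nut (rad), clockwise positive, 16 N m per rad: it shows the torque on the nut (0.03 at the drag of 0.5 N m, 0.05 at 0.8 N m, 0.075 at 1.2 N m, 0.12 at 1.9 N m) and goes back to about 0 when the wrench is let go. The nut is firmly tight once it is at its stop and the stud has been twisted past 0.05; past 0.12 it is overstressed.
- lathe: Bench lathe, fixed, yaw varies; origin on the bench below the nut, y along its bed (to the headstock), x away from the robot. Bed and foot end 45 mm from the nut towards -x, at most 105 mm high. Taller (to 310 mm), at x above -55 mm: tailstock at y below -105 mm (its pointed centre to -40 mm, 185 mm up), tool rest at y above 80 mm. So the wrench swings on the -x side, about 60 degrees either way.
- wrench: Loose ratchet ring wrench, 0.4 kg, 214 mm long, lying flat on the bench. Origin: centre of the ring's underside; x along the handle, away from the ring; z up. Turned clockwise about the nut (seen from above) it drives; turned back the ratchet slips under 0.2 N m. Lost motion on reversing: up to 0.4 rad in all (play on the nut plus half a tooth).
- ring (a point): Centre of the underside of the wrench's steel ring head, which is 61 mm wide and 28 mm thick, axes as wrench. Fully seated, it rests on the washer, 26 mm below nut_top and on the nut's axis.
- handle (a point): Point on the wrench's dark handle, half-way up: 110 mm from the ring's centre along x, 18 mm above the underside. The handle is a bar 20 mm wide and 20 mm tall (8 to 28 mm above the underside), 55 to 200 mm from the ring's centre; a 22 mm wide foot at its end reaches down to the bench. Axes as wrench.
- hex (a point): Same point as ring, but turning with the ratchet's inner wheel: its hexagon hole is 26 mm across flats, right through. x square to one flat (red mark on top), the others every 60 degrees. The wheel turns along with the handle while nothing holds it: turn the whole wrench until a flat of the hole is parallel to a flat of the nut (within about 5 degrees), then lower.
- mallet: Bystander: wooden mallet on the bench, head 55 x 95 x 60 mm, handle 26 mm thick, 150 mm long, pointing to the robot. Origin under the head, 12 mm from its middle towards the handle. It and the wrench swap places: one to the left, one to the right.
- gouge: Bystander: turning gouge lying along the lathe on the bench in front of it, 260 mm long, 26 mm wide, 22 mm tall; origin under its middle.
- tin: Bystander: round metal wax tin, 66 mm wide, 45 mm tall, on the bench in front of the lathe; origin at the centre of its underside.
There are look-alikes about, which are no part of the job. There is more than one size of the wrench; the job needs the larger.

How it is judged:
On the way, in this order (a step that is already met when the one before it is completed fails the run):
1. the ring of the wrench is fully down over the nut, before the nut has been turned far (horizontal distance between ring and nut_top below 0.006 m and z of ring in the frame of nut_top below -0.019 m and angle between ring's own z axis and vertical below 0.2 rad and value of joint nut below -1.5 rad), for 0.2 s.
2. with the wrench on it, the nut is at its stop and pulled firmly tight (over 0.8 N m) (value of joint nut above -0.03 rad and value of joint stud above 0.05 rad and horizontal distance between ring and nut_top below 0.008 m and z of ring in the frame of nut_top below -0.014 m), for 0.1 s.
At the end, for the whole second after the job is handed in: The nut has been pulled firmly tight by the wrench (over 0.8 N m at its stop) and is still within 0.05 rad of its stop; the wrench rests on the nut, let go, its ring centre within 10 mm of the nut's axis, its underside at least 12 mm below the nut's top, tilted less than 0.3 rad and at rest (value of joint nut above -0.05 rad and horizontal distance between ring and nut_top below 0.01 m and z of ring in the frame of nut_top below -0.012 m and angle between ring's own z axis and vertical below 0.3 rad and linear speed of wrench below 0.03 m/s); the robot touches nothing.
It fails at once if the nut is over-tightened (more than about 1.9 N m on the stud) (value of joint stud above 0.12 rad).
It fails at once if the gripper pushes on the nut itself (over 3 N) (contact force between the fingers and nut above 3 N).
It fails at once if the mallet is shifted by more than 20 mm (distance of mallet from where it was at the start of the episode above 0.02 m).
It fails at once if the gouge is shifted by more than 20 mm (distance of gouge from where it was at the start of the episode above 0.02 m).
It fails at once if the tin is shifted by more than 20 mm (distance of tin from where it was at the start of the episode above 0.02 m).
It also fails if it takes over 72 s, if anything falls off the work surface, if the arm or the gripper's body presses on something with over 40 N, if the wrist force passes 120 N, or if a joint passes its speed limit or range.

## Robot

A 6-joint arm with a two-finger parallel gripper is mounted at the origin on the work surface. World frame = base frame: x ahead of the robot, y to its left, z up, the work surface at z = 0. Lengths are in m, angles in rad, forces in N, time in s.
With the tool pointing down it reaches from about 0.4 to 0.825 m from the base axis. Payload 7 kg.
Tool frame: the origin (TCP) lies between the finger pads; the fingertips stand 17 mm ahead of it and the grasp point (between the pads) lies 2 mm behind it; x points along the fingers, y is the direction in which the jaws open and shut, and the axes are right-handed (so a half turn about x gives the same grasp; the last joint's range is limited). The gripper opens to 85 mm and grips with 20 to 120 N. Pads are 22 mm wide; open, the fingers measure 114 mm over their backs; the gripper's body (76 mm by 85 mm) begins 54 mm behind the grasp point. The pads swing forward as they close: fully open they stand 13 mm farther back than shut.
Start: joints at [-0.914, 0.359, 0.012, 0, -1.224, -0.288], TCP at [0.243, -0.63, 0.248] pointing down, gripper open.
Joint ranges: [-3.07, 3.07], [-1.43, 2.12], [-1.02, 1.25], [-3.03, 1.67], [-3.05, -0], [-3.03, 3.03]. Speed limits (rad/s): [2.39, 2.39, 3.01, 3.14, 3.14, 3.14].

## Interface

Orientations are given as a rotation vector (axis times angle).
In Python, from rig import env gives the robot as it stands.
- The arm moves only by the tool apply_moves, never from a script. Its argument "targets" is a list that holds one entry, the list of rows, each a list of 7 numbers: the shift along the tool's x, y, z normalised to -1 to 1, where 1 is 400 mm, then the turn, a rotation vector about the tool's x, y, z normalised to -1 to 1, where 1 is pi rad, then the finger opening in mm, from 0 to 85.4. In form: [[[dx, dy, dz, rx, ry, rz, claw], ...]]. A call has 1 to 10 rows; each row is the pose to reach, as a shift and turn from the pose measured when the call began, along the tool's axes at that moment, turning the shorter way round; what a row does not reach only later rows make up. A row lasts 1/10 s, in which the tool goes at most 50 mm and 8.59 degrees, less where a joint would pass 70% of its speed; a pose out of reach is approached as far as the arm can. A call with a number of a shift or a turn outside -1 to 1 is refused whole. A call with a gripper value outside its range is refused whole. The fingers move at their own pace and stop on an object; "newtons" is the grip in N (left out, the last holds). Time passes only in rows, so rows that repeat a pose let the fingers close. It gives the time, the measured TCP pose, the force and the opening at its end, in the units of the state.
- env.observe(): the state, without advancing time (a new reading comes with each control period).
- env.read_camera(name): name is "scene" or "side" or "wrist"; returns (picture, depth): 400x640x3 uint8, red, green, blue; 400x640 float32, m along the optical axis (not along the pixel's ray), 0 where there is no reading.
- env.get_calibration(name): a dict with "camera_matrix" (3x3 intrinsics, pixels), "rvec" (rotation vector, rad) and "tvec" (3), from world to camera coordinates, as OpenCV has them; the wrist camera has in their place "tool_from_camera" (4x4, takes a point from camera to tool coordinates, whose origin is the TCP and whose axes are the tool frame's). Camera axes: x right, y down, z forward; pixel columns grow to the right and rows downward; lengths in m; the calibration is good to about 2 mm. A picture is of the moment at which its call begins: read the wrist's pose just before it. get_calibration takes no time and is no camera call.
- env.close_job(): hands the job in, once; it reports no verdict.
Trained networks look in the newest picture that a camera, given by its name, has taken for a name from the list of things; names that differ only in an ending like _2 or _b are one class to them, and where a whole thing is asked for, a point or a joint stands for the part that bears it (a point fixed in the world has none). Each returns a list of dicts, best first, with "conf" (0 to 1); they miss things now and then, are a little off and sometimes report something else, mostly with a low value. They report only what shows in the picture. A call takes as long as a camera call. They do not tell look-alikes from the thing itself.
- env.look_for(label, camera): "box" ([left, top, right, bottom] in pixels, round what is visible of it).
- env.place_of(label, camera): "position" ([column, row] in pixels: a listed point, or the origin of a listed thing).
The state is a dict: "time": time; "q": joint angles; "joint_vel": joint speeds; "joint_torque": joint torques, N m; "position": TCP position; "eef_rot": TCP orientation; "force": force on the tool from outside, world axes, zero at the start; "moment": the same for the moment, N m; "finger_gap": opening from 0.0 (shut) to 1.0 (fully open).
Only numpy, scipy, OpenCV 4.12 (cv2) and the standard library are available. Lean on these libraries where they do the work, as an engineer would, in place of code of your own. Each camera call takes 0.05 s, during which the arm holds its last target.

## Working session

There is one attempt and no reset: what is moved stays moved. The work goes in short steps, Python scripts to look and compute and a tool call to move; the robot and the scene stay as the last step left them, time stands still between calls to the robot, and variables do not carry over. Pictures are saved under pics/ and viewed, and the job is handed in when it is done.

Besides the shell and the picture viewer there is one more tool, called as name(argument=value, ...), one argument or row to a line, values as JSON. apply_moves: Moves the arm, as the interface text tells. Its arguments: {"type":"object","properties":{"targets":{"type":"array"},"newtons":{"type":"number"}},"required":["targets"]}

```bash
ls; mkdir -p pics; cat > h.py <<'E'
import numpy as np, cv2
from rig import env
from scipy.spatial.transform import Rotation as R
def cap(n,fn=None):
    o=env.observe(); im,d=env.read_camera(n)
    if fn: cv2.imwrite('pics/'+fn,im[:,:,::-1])
    np.savez('last_%s.npz'%n,im=im,d=d,p=np.array(o['position']),r=np.array(o['eef_rot']))
    return im,d,o
def T(n,o=None):
    c=env.get_calibration(n);K=np.array(c['camera_matrix'])
    if n=='wrist':
        M=np.eye(4);M[:3,:3]=R.from_rotvec(o['eef_rot']).as_matrix();M[:3,3]=o['position']
        return K,M@np.array(c['tool_from_camera'])
    M=np.eye(4);M[:3,:3]=cv2.Rodrigues(np.array(c['rvec'],float))[0];M[:3,3]=np.array(c['tvec']).ravel()
    return K,np.linalg.inv(M)
def px(n,u,v,o=None,d=None,z=None):
    K,M=T(n,o); r=np.array([(u-K[0,2])/K[0,0],(v-K[1,2])/K[1,1],1.])
    if d is not None: return M[:3,:3]@(r*d)+M[:3,3]
    w=M[:3,:3]@r; return M[:3,3]+w*(z-M[2,3])/w[2]
def proj(n,P,o=None):
    K,M=T(n,o); P=np.atleast_2d(P); c=(P-M[:3,3])@M[:3,:3]; q=c@K.T
    return q[:,:2]/q[:,2:]
E
python3 - <<'E'
from h import *
for n in ['scene','side','wrist']:
    im,d,o=cap(n,n+'0.png')
    print(n,T(n,o)[1].round(3).tolist(),T(n,o)[0].round(1).tolist())
print(o)
for n in ['scene','side']:
    for l in ['nut_top','ring','handle','hex','wrench','mallet','gouge','tin','lathe']:
        r=env.place_of(l,n); print(n,l,[(np.round(x['position']).tolist(),round(x['conf'],2)) for x in r][:4])
E
```

```text
pics
scene [[0.548, 0.541, -0.637, 1.321], [0.836, -0.345, 0.427, -0.419], [0.011, -0.767, -0.642, 0.912], [0.0, 0.0, 0.0, 1.0]] [[502.0, 0.0, 321.2], [0.0, 502.0, 191.3], [0.0, 0.0, 1.0]]
side [[-0.993, -0.097, 0.071, 0.4], [-0.12, 0.745, -0.657, 0.979], [0.011, -0.66, -0.751, 1.112], [0.0, 0.0, 0.0, 1.0]] [[434.8, 0.0, 322.4], [0.0, 434.8, 199.9], [0.0, 0.0, 1.0]]
wrist [[-0.359, 0.893, 0.271, 0.174], [0.933, 0.343, 0.106, -0.655], [0.001, 0.291, -0.957, 0.373], [0.0, 0.0, 0.0, 1.0]] [[279.6, 0.0, 316.8], [0.0, 279.6, 200.5], [0.0, 0.0, 1.0]]
{'time': 0.1, 'q': array([-9.13882995e-01,  3.59277649e-01,  1.11764911e-02, -2.54913111e-04,
       -1.22408233e+00, -2.88107939e-01]), 'joint_vel': array([ 0.00035619, -0.00235333,  0.0026332 ,  0.00018716, -0.00172236,
       -0.00135797]), 'joint_torque': array([-2.05953882e-03, -5.84764016e+01,  2.94107044e+01,  6.95476413e+00,
       -3.24641740e-03, -2.34970059e-05]), 'position': array([ 0.24317269, -0.62926776,  0.24750266]), 'eef_rot': array([-0.28824989,  1.5517864 ,  0.29037139]), 'force': array([ 0.35911751,  1.25427164, -0.1214060
[... 265 characters left out ...]
x [([362.0, 192.0], 0.51), ([395.0, 142.0], 0.49)]
scene wrench [([360.0, 191.0], 0.86), ([393.0, 141.0], 0.55)]
scene mallet [([155.0, 286.0], 0.87)]
scene gouge [([257.0, 211.0], 0.88)]
scene tin [([289.0, 224.0], 0.67)]
scene lathe [([326.0, 269.0], 0.72)]
side nut_top [([271.0, 174.0], 0.41)]
side ring [([370.0, 356.0], 0.88), ([318.0, 272.0], 0.8)]
side handle [([390.0, 339.0], 0.82), ([357.0, 274.0], 0.63)]
side hex [([367.0, 352.0], 0.68)]
side wrench [([322.0, 271.0], 0.74), ([370.0, 356.0], 0.69), ([321.0, 272.0], 0.19)]
side mallet [([336.0, 140.0], 0.66), ([275.0, 176.0], 0.44)]
side gouge [([354.0, 202.0], 0.8)]
side tin [([328.0, 205.0], 0.6)]
side lathe [([278.0, 204.0], 0.67)]
```

View pics/scene0.png

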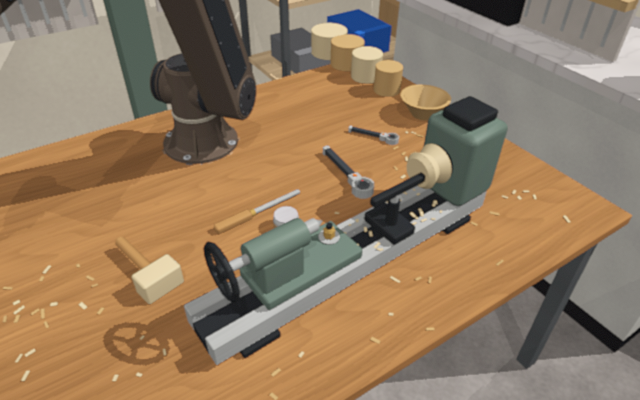

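View pics/side0.png

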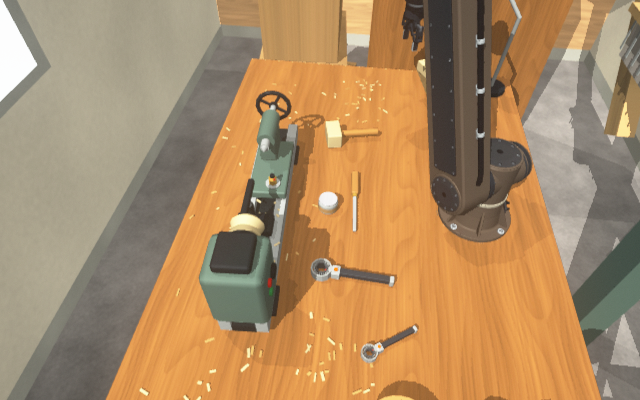

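View pics/wrist0.png

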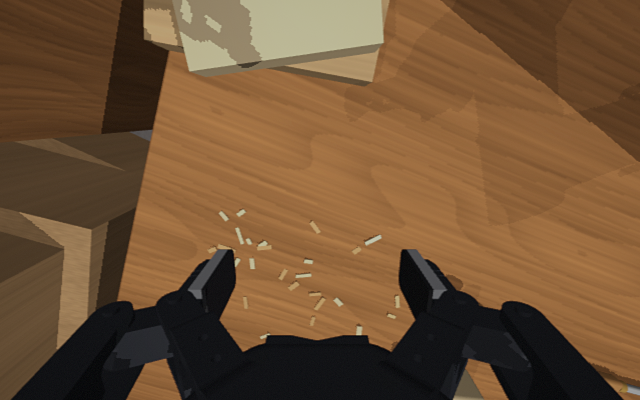

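```bash
python3 - <<'E'
from h import *
z=np.load('last_scene.npz');d=z['d'];zs=np.load('last_side.npz')['d']
for u,v,h in [(364,189,0),(344,169,.018),(392,138,0),(367,132,.018),(155,286,0),(257,211,0),(289,224,0),(326,269,0)]:
    print('scene',(u,v),px('scene',u,v,z=h).round(3), px('scene',u,v,d=d[v,u]).round(3))
for u,v,h in [(370,356,0),(390,339,.018),(318,272,0),(357,274,.018),(271,174,.135),(336,140,0),(354,202,0),(328,205,0),(278,204,0)]:
    print('side',(u,v),px('side',u,v,z=h).round(3), px('side',u,v,d=zs[v,u]).round(3))
E
```

```text
scene (364, 189) [ 0.471  0.296 -0.   ] [0.492 0.279 0.022]
scene (344, 169) [0.383 0.288 0.018] [0.389 0.283 0.024]
scene (392, 138) [0.312 0.53  0.   ] [0.332 0.512 0.018]
scene (367, 132) [0.262 0.465 0.018] [0.261 0.465 0.018]
scene (155, 286) [ 0.493 -0.321  0.   ] [ 0.536 -0.326  0.047]
scene (257, 211) [ 0.391 -0.004  0.   ] [ 0.405 -0.01   0.014]
scene (289, 224) [0.481 0.043 0.   ] [ 0.691 -0.073  0.229]
scene (326, 269) [0.663 0.039 0.   ] [ 0.736 -0.013  0.102]
side (370, 356) [0.318 0.525 0.   ] [0.32  0.532 0.018]
side (390, 339) [0.27  0.481 0.018] [0.27  0.48  0.017]
side (318, 272) [0.484 0.291 0.   ] [0.482 0.307 0.025]
side (357, 274) [0.369 0.294 0.018] [0.369 0.3   0.027]
side (271, 174) [0.666 0.037 0.135] [0.664 0.047 0.146]
side (336, 140) [ 0.49  -0.308  0.   ] [0.4   0.979 1.112]
side (354, 202) [0.398 0.001 0.   ] [0.398 0.015 0.016]
side (328, 205) [0.484 0.026 0.   ] [0.481 0.06  0.04 ]
side (278, 204) [0.652 0.043 0.   ] [0.635 0.104 0.072]
```

The larger wrench is the one at scene (362,190) / side (320,271), with its ring near (0.48, 0.29). The smaller look-alike is at scene (393,140). The nut shows at side (271,178), near (0.665, 0.04).

```bash
cat >> h.py <<'E'
def down(yaw):
    # tool x=-world z, tool y at yaw angle: y=(cos,sin,0)
    x=np.array([0,0,-1.]);y=np.array([np.cos(yaw),np.sin(yaw),0]);return np.c_[x,y,np.cross(x,y)]
def row(p,yaw=None,Rm=None,o=None):
    o=o or env.observe();R0=R.from_rotvec(o['eef_rot']).as_matrix()
    Rt=Rm if Rm is not None else down(yaw)
    s=R0.T@(np.array(p)-o['position'])/.4; t=R.from_matrix(R0.T@Rt).as_rotvec()/np.pi
    print('row',[round(float(v),4) for v in np.r_[s,t]],'steps',np.linalg.norm(s)*8,np.linalg.norm(t)*180/8.59)
def st():
    o=env.observe();M=R.from_rotvec(o['eef_rot']).as_matrix()
    print('t %.2f'%o['time'],'p',o['position'].round(4),'yawy %.3f'%np.arctan2(M[1,1],M[0,1]),'x',M[:,0].round(3),'F',o['force'].round(2),'M',o['moment'].round(3),'gap %.3f'%o['finger_gap'],'q',o['q'].round(2))
    return o
E
python3 - <<'E'
from h import *
st();print(R.from_rotvec(env.observe()['eef_rot']).as_matrix().round(3)); print(np.array(env.get_calibration('wrist')['tool_from_camera']).round(3))
row([.45,-.25,.3],-0.5); row([.45,-.25,.3],-1.5)
E
```

```text
t 1.05 p [ 0.2433 -0.6296  0.2483] yawy 1.940 x [ 0. -0. -1.] F [ 0.87  0.07 -0.28] M [ 0.019 -0.011 -0.054] gap 0.997 q [-0.91  0.36  0.01 -0.   -1.22 -0.29]
[[ 0.    -0.361  0.933]
 [-0.     0.933  0.361]
 [-1.    -0.     0.   ]]
[[ 0.    -0.291  0.957 -0.126]
 [ 1.    -0.001 -0.001  0.001]
 [ 0.001  0.957  0.291 -0.073]
 [ 0.     0.     0.     1.   ]]
row [-0.1292, 0.6989, 0.8241, 0.7766, 0.0, 0.0] steps 8.70597309385533 16.27259322192552
row [-0.1292, 0.6989, 0.8241, -0.9051, -0.0, 0.0] steps 8.70597309385533 18.966547702836703
```

```bash
python3 - <<'E'
from h import *
row([.48,-.27,.31],1.57)
E
```

```text
row [-0.1542, 0.6253, 0.876, 0.1177, 0.0, 0.0] steps 8.697880382334104 2.465577733684706
```

apply_moves(
  targets=[
    [[-0.154,0.625,0.876,0.118,0,0,85],[-0.154,0.625,0.876,0.118,0,0,85],[-0.154,0.625,0.876,0.118,0,0,85],[-0.154,0.625,0.876,0.118,0,0,85],[-0.154,0.625,0.876,0.118,0,0,85],[-0.154,0.625,0.876,0.118,0,0,85],[-0.154,0.625,0.876,0.118,0,0,85],[-0.154,0.625,0.876,0.118,0,0,85],[-0.154,0.625,0.876,0.118,0,0,85],[-0.154,0.625,0.876,0.118,0,0,85]],
  ],
)

```text
time: 2.05
position: [0.4825, -0.267, 0.3109]
eef_rot: [-0.002, 1.569, 0.002]
force: [0.0, -0.2, -0.4]
finger_gap: 0.998
```

```bash
python3 - <<'E'
from h import *
st()
row([.585,.04,.30],1.57)
E
```

```text
t 2.05 p [ 0.4825 -0.267   0.3109] yawy 1.573 x [ 0.002 -0.    -1.   ] F [ 0.05 -0.16 -0.43] M [-0.012  0.042 -0.004] gap 0.998 q [-0.15  0.12 -0.16 -0.   -1.29 -1.42]
row [0.0277, 0.7669, 0.2581, 0.001, 0.0007, 0.0001] steps 6.476876480845402 0.02557710689903458
```

apply_moves(
  targets=[
    [[0.028,0.767,0.2,0,0,0,85],[0.028,0.767,0.2,0,0,0,85],[0.028,0.767,0.2,0,0,0,85],[0.028,0.767,0.2,0,0,0,85],[0.028,0.767,0.2,0,0,0,85],[0.028,0.767,0.2,0,0,0,85],[0.028,0.767,0.2,0,0,0,85],[0.028,0.767,0.2,0,0,0,85],[0.028,0.767,0.2,0,0,0,85]],
  ],
)

```text
time: 2.95
position: [0.5617, 0.04, 0.2996]
eef_rot: [-0.003, 1.569, 0.002]
force: [-1.1, -0.4, 0.4]
finger_gap: 0.994
```

```bash
python3 - <<'E'
from h import *
st()
im,d,o=cap('wrist','w1.png')
for l in ['nut_top','nut','lathe','tin']: 
    print(l,[(x['position'],x['conf']) for x in env.place_of(l,'wrist')])
E
```

```text
t 2.95 p [0.5617 0.04   0.2996] yawy 1.574 x [ 0.002 -0.001 -1.   ] F [-1.07 -0.41  0.4 ] M [-0.017 -0.005 -0.027] gap 0.994 q [ 0.42  0.14 -0.16  0.   -1.27 -1.99]
nut_top [([323.9, 268.0], 0.84)]Traceback (most recent call last):
  File "<stdin>", line 5, in <module>
ValueError: it knows: gouge, handle, hex, lathe, mallet, nut_top, ring, tin, wrench
```

View pics/w1.png

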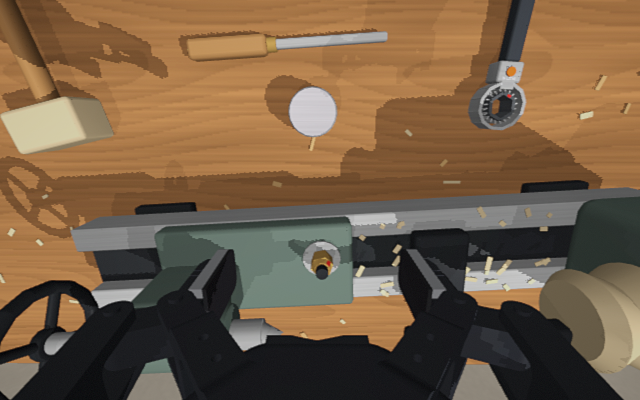

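```bash
python3 - <<'E'
from h import *
z=np.load('last_wrist.npz');im=z['im'];d=z['d'];o=dict(position=z['p'],eef_rot=z['r'])
cv2.imwrite('pics/w1nut.png',cv2.resize(im[225:295,275:375],None,fx=8,fy=8,interpolation=cv2.INTER_CUBIC)[:,:,::-1])
cv2.imwrite('pics/w1ring.png',cv2.resize(im[55:140,455:555],None,fx=7,fy=7,interpolation=cv2.INTER_CUBIC)[:,:,::-1])
print('nut',px('wrist',323.9,268,o,z=.135),px('wrist',323.9,268,o,d=d[268,324]))
# height map of washer/foot
for u,v in [(80,235),(110,232),(350,215),(395,212),(300,226),(500,206),(540,204),(350,300),(260,300),(345,260),(355,240)]:
    print((u,v),px('wrist',u,v,o,d=d[v,u]).round(4))
for l in ['lathe','tin','gouge','mallet','ring','hex','handle','wrench']: 
    print(l,[(np.round(x['position'],1).tolist(),round(x['conf'],2)) for x in env.place_of(l,'wrist')])
E
```

```text
nut [0.65938892 0.04921901 0.135     ] [0.65467679 0.0489877  0.14296734]
(80, 235) [ 0.6451 -0.2823  0.0746]
(110, 232) [ 0.6406 -0.2406  0.0744]
(350, 215) [0.6154 0.0851 0.0742]
(395, 212) [0.6111 0.1449 0.0739]
(300, 226) [0.619  0.02   0.1044]
(500, 206) [0.602  0.2822 0.075 ]
(540, 204) [0.5988 0.3334 0.076 ]
(350, 300) [0.7258 0.0857 0.1048]
(260, 300) [ 0.7264 -0.0356  0.1044]
(345, 260) [0.6651 0.0769 0.1057]
(355, 240) [0.6629 0.0968 0.0506]
lathe [([318.6, 226.2], 0.72)]
tin [([310.7, 114.1], 0.88), ([492.3, 108.0], 0.18)]
gouge [([287.2, 44.4], 0.65)]
mallet [([76.7, 116.2], 0.57), ([488.1, 112.0], 0.32), ([321.8, 270.3], 0.23)]
ring [([488.3, 106.1], 0.69)]
hex [([488.6, 106.6], 0.88), ([489.3, 109.9], 0.62)]
handle [([518.0, 15.3], 0.98)]
wrench [([490.2, 109.9], 0.59)]
```

View pics/w1nut.png

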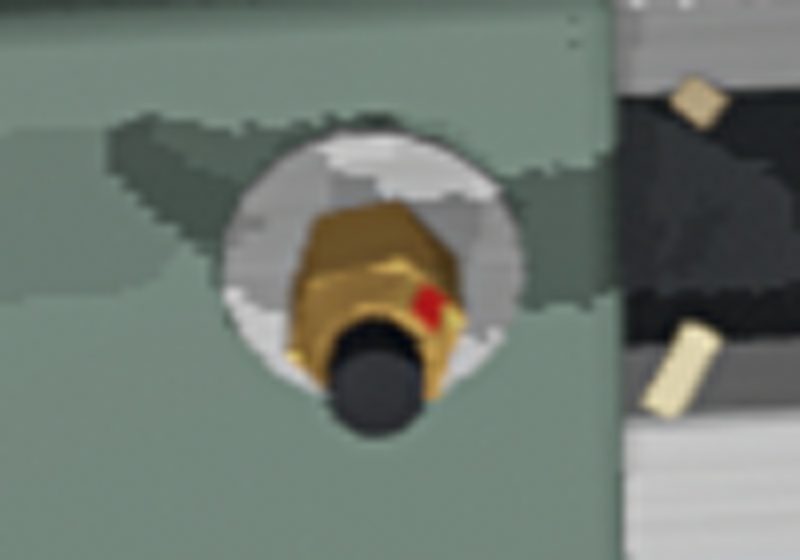

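View pics/w1ring.png

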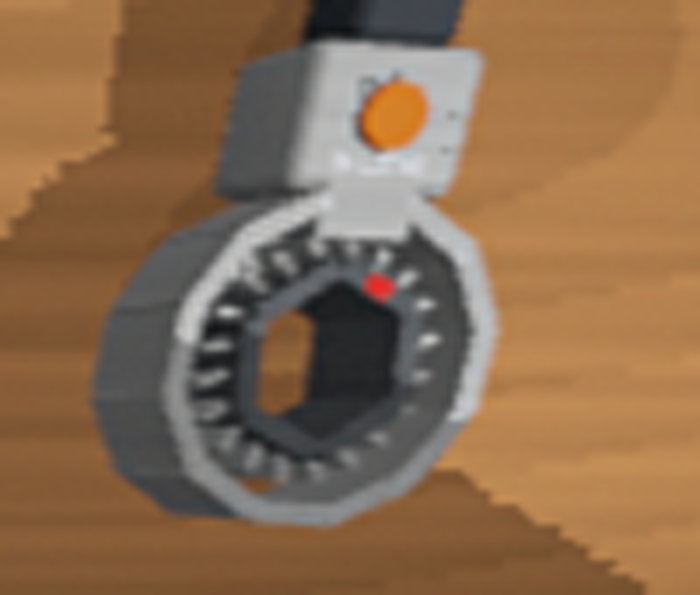

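```bash
python3 - <<'E'
from h import *
z=np.load('last_wrist.npz');o=dict(position=z['p'],eef_rot=z['r'])
a=px('wrist',321.6,257.9,o,z=.109);b=px('wrist',321.6,273.5,o,z=.145);c=px('wrist',328,262.9,o,z=.132)
print(a,b,c); n=(a+b)/2; print(n, np.degrees(np.arctan2(c[1]-n[1],c[0]-n[0])),np.hypot(*(c-n)[:2]))
print('tin',px('wrist',310.7,114.1,o,z=0),'gouge',px('wrist',287.2,44.4,o,z=0))
# ring top centre 
for nm,u,v,h in [('ringtop',455+335/7-.5,55+358/7-.5,.028),('red',455+378/7-.5,55+287/7-.5,.026),('handle',518,15.3,.018),('ring',488.5,106.5,0)]:
    print(nm,px('wrist',u,v,o,z=h))
E
```

```text
[0.66036809 0.04693342 0.109     ] [0.66056208 0.04637345 0.145     ] [0.65436695 0.05407145 0.132     ]
[0.66046509 0.04665344 0.127     ] 129.42262857687192 0.009602820089001162
tin [0.48662043 0.03156948 0.        ] gouge [3.96191568e-01 3.33276821e-05 0.00000000e+00]
ringtop [0.47529362 0.29018548 0.028     ]
red [0.46235115 0.29713742 0.026     ]
handle [0.36660633 0.29498519 0.018     ]
ring [0.47563185 0.28801606 0.        ]
```

```bash
python3 - <<'E'
from h import *
row([.395,.293,.20],1.57-.045)
E
```

```text
row [0.2488, 0.6343, -0.4163, 0.0151, 0.0008, 0.0] steps 6.387428935907377 0.31781723743760015
```

apply_moves(
  targets=[
    [[0.1,0.4,-0.416,0.015,0,0,85],[0.249,0.634,-0.416,0.015,0,0,85],[0.249,0.634,-0.416,0.015,0,0,85],[0.249,0.634,-0.416,0.015,0,0,85],[0.249,0.634,-0.416,0.015,0,0,85],[0.249,0.634,-0.416,0.015,0,0,85],[0.249,0.634,-0.416,0.015,0,0,85],[0.249,0.634,-0.416,0.015,0,0,85],[0.249,0.634,-0.416,0.015,0,0,85]],
  ],
)

```text
time: 4.35
position: [0.3949, 0.2931, 0.1999]
eef_rot: [0.034, 1.568, -0.035]
force: [0.5, -0.4, -0.2]
finger_gap: 0.993
```

```bash
python3 - <<'E'
from h import *
st()
im,d,o=cap('wrist','w2.png')
for l in ['ring','hex','handle','wrench']: 
    print(l,[(np.round(x['position'],1).tolist(),round(x['conf'],2),px('wrist',*x['position'],o,z=.018 if l=='handle' else 0).round(4)) for x in env.place_of(l,'wrist')])
u,v=proj('wrist',[.475,.29,.028],o)[0].astype(int);print(u,v)
cv2.imwrite('pics/w2ring.png',cv2.resize(im[v-50:v+50,u-60:u+60],None,fx=6,fy=6,interpolation=cv2.INTER_CUBIC)[:,:,::-1]);print(u-60,v-50)
E
```

```text
t 4.35 p [0.3949 0.2931 0.1999] yawy 1.527 x [ 0.002 -0.    -1.   ] F [ 0.46 -0.36 -0.24] M [-0.047  0.002 -0.021] gap 0.993 q [ 1.04  0.09 -0.45  0.   -1.02 -2.66]
ring [([518.8, 107.2], 0.65, array([0.3231, 0.5205, 0.    ]))]
hex [([521.8, 110.4], 0.96, array([0.3267, 0.5244, 0.    ])), ([316.5, 244.6], 0.74, array([0.4798, 0.2896, 0.    ]))]
handle [([316.7, 156.8], 0.74, array([0.3651, 0.2951, 0.018 ])), ([495.0, 42.2], 0.66, array([0.261 , 0.4748, 0.018 ]))]
wrench [([318.3, 243.9], 0.76, array([0.4789, 0.292 , 0.    ])), ([518.2, 106.4], 0.76, array([0.3222, 0.5197, 0.    ]))]
316 251
256 201
```

View pics/w2.png

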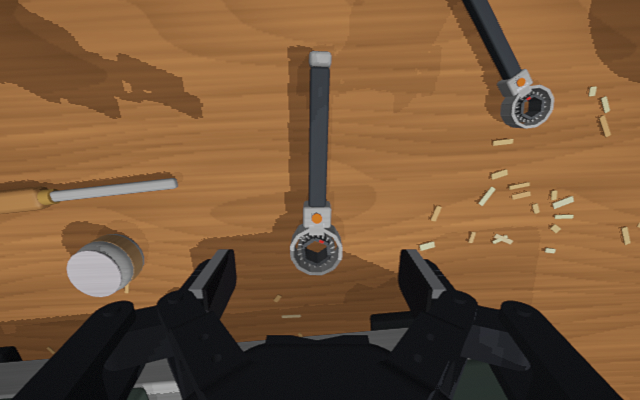

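View pics/w2ring.png

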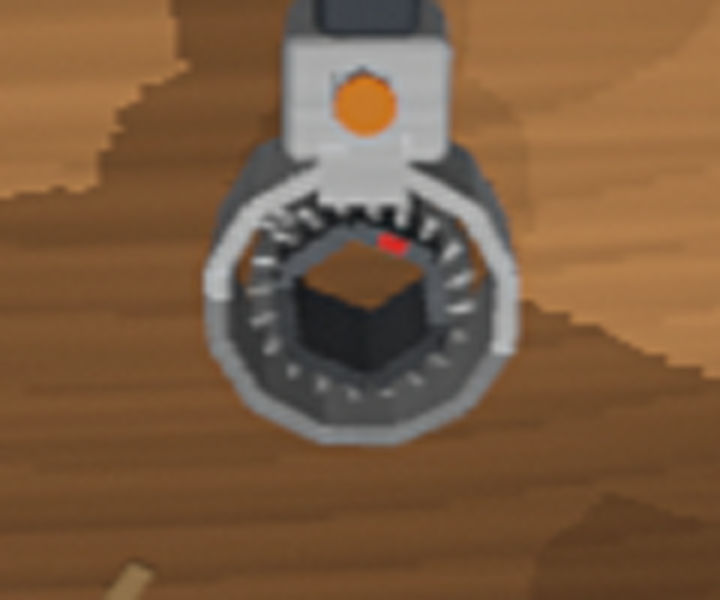

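```bash
cat >> h.py <<'E'
def overlay(n,crop,polys,fn,s=6):
    z=np.load('last_%s.npz'%n);o=dict(position=z['p'],eef_rot=z['r'])
    u0,v0,u1,v1=crop; c=cv2.resize(z['im'][v0:v1,u0:u1],None,fx=s,fy=s,interpolation=cv2.INTER_CUBIC)[:,:,::-1].copy()
    for P,col in polys:
        q=(proj(n,P,o)+.5-[u0,v0])*s
        cv2.polylines(c,[np.round(q).astype(int)],True,col,1,cv2.LINE_AA)
    cv2.imwrite('pics/'+fn,c)
def circ(c,r,z,n=60):
    t=np.linspace(0,2*np.pi,n,False);return np.c_[c[0]+r*np.cos(t),c[1]+r*np.sin(t),np.full(n,z)]
def hexa(c,af,z,ang):
    t=np.radians(ang+30+60*np.arange(6));r=af/2/np.cos(np.pi/6);return np.c_[c[0]+r*np.cos(t),c[1]+r*np.sin(t),np.full(6,z)]
E
python3 - <<'E'
from h import *
z=np.load('last_wrist.npz');o=dict(position=z['p'],eef_rot=z['r'])
f=lambda u,v,h:px('wrist',256+u/6-.5,201+v/6-.5,o,z=h)
print('ring',f(361.5,303,.028),f(205,300,.028),f(518,300,.028),f(361,445,.028))
C=(f(205,300,.028)+f(518,300,.028))/2; bot=f(361,443,.028); C[0]=bot[0]-.0305; print(C)
print('end',px('wrist',320,67,o,z=.028),px('wrist',317,205,o,z=.028))
e=px('wrist',320,67,o,z=.028); print(np.degrees(np.arctan2(*(e-C)[[1,0]])))
m=f(393,243,.026);print('red',np.degrees(np.arctan2(*(m-C)[[1,0]])),np.hypot(*(m-C)[:2]))
overlay('wrist',(256,201,376,301),[(circ(C,.0305,.028),(0,255,0)),(hexa(C,.026,.028,150),(255,0,255)),(hexa(C,.026,.0,150),(255,255,0))],'ov2.png')
E
```

```text
ring [0.47441002 0.28902834 0.028     ] [0.47238268 0.25834735 0.028     ] [0.4751333  0.31976589 0.028     ] [0.50615654 0.28745963 0.028     ]
[0.47519686 0.28905662 0.028     ]
end [0.27686375 0.30229279 0.028     ] [0.41750693 0.29305945 0.028     ]
176.18190936164973
red 151.84407024021542 0.014135597452703631
```

View pics/ov2.png

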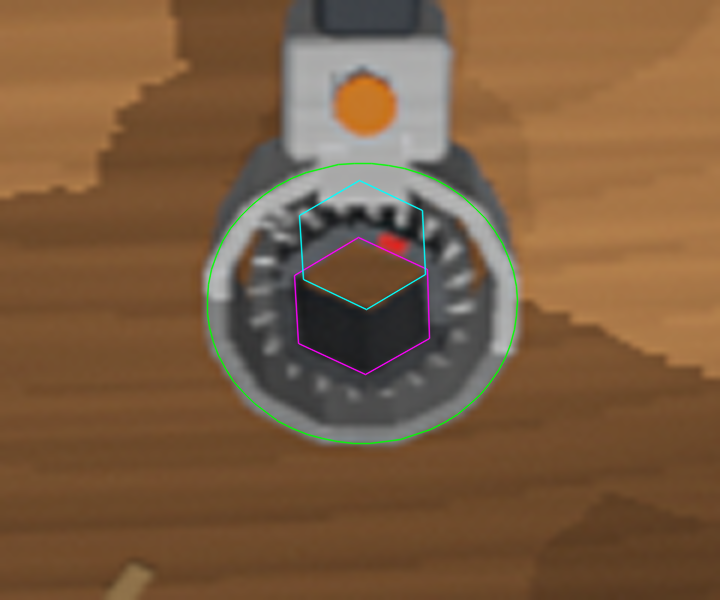

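```bash
python3 - <<'E'
from h import *
n0=np.array([.6605,.0467]);a=.075
H=np.zeros((14,20))
for n in ['scene','side']:
    d=np.load('last_%s.npz'%n)['d'];K,M=T(n)
    v,u=np.nonzero(d>0);D=d[v,u];P=np.c_[(u-K[0,2])/K[0,0]*D,(v-K[1,2])/K[1,1]*D,D]@M[:3,:3].T+M[:3,3]
    q=P[:,:2]-n0; x=q@[np.cos(a),np.sin(a)];y=q@[-np.sin(a),np.cos(a)]
    i=np.floor((x+.14)/.02).astype(int);j=np.floor((y+.2)/.02).astype(int)
    k=(i>=0)&(i<14)&(j>=0)&(j<20)&(P[:,2]<.4)
    np.maximum.at(H,(i[k],j[k]),P[k,2])
print('y:',(np.arange(20)*20-200).tolist())
for r in range(14): print(r*20-140,(H[r]*1000).astype(int).tolist())
E
```

```text
y: [-200, -180, -160, -140, -120, -100, -80, -60, -40, -20, 0, 20, 40, 60, 80, 100, 120, 140, 160, 180]
-140 [4, 7, 6, 4, 6, 4, 5, 5, 4, 6, 6, 6, 5, 6, 6, 6, 5, 7, 7, 4]
-120 [5, 4, 5, 4, 5, 3, 6, 7, 5, 6, 6, 6, 6, 4, 4, 6, 4, 7, 6, 4]
-100 [8, 7, 6, 4, 4, 4, 6, 5, 5, 5, 6, 4, 7, 4, 3, 5, 6, 5, 5, 6]
-80 [6, 4, 8, 5, 7, 6, 5, 3, 4, 7, 5, 6, 6, 5, 8, 4, 6, 5, 5, 4]
-60 [107, 109, 108, 106, 107, 109, 107, 105, 107, 108, 107, 104, 86, 77, 77, 73, 80, 78, 75, 79]
-40 [109, 109, 109, 111, 109, 109, 109, 109, 110, 110, 111, 109, 104, 81, 82, 82, 81, 81, 81, 81]
-20 [221, 216, 212, 216, 211, 210, 110, 109, 112, 148, 148, 114, 107, 79, 79, 100, 108, 108, 107, 108]
0 [232, 232, 233, 233, 232, 231, 217, 195, 110, 148, 146, 110, 101, 55, 77, 101, 107, 108, 106, 107]
20 [237, 234, 235, 234, 233, 233, 217, 215, 110, 109, 113, 110, 104, 196, 207, 207, 209, 207, 207, 209]
40 [227, 227, 228, 227, 230, 230, 211, 202, 111, 108, 109, 109, 95, 209, 213, 212, 213, 213, 213, 213]
60 [108, 108, 108, 108, 110, 110, 107, 109, 109, 109, 106, 107, 80, 79, 79, 102, 162, 171, 104, 201]
80 [78, 77, 77, 76, 77, 77, 79, 78, 77, 77, 76, 76, 77, 76, 78, 102, 104, 105, 104, 101]
100 [6, 5, 7, 5, 6, 3, 5, 5, 5, 6, 8, 4, 6, 3, 3, 2, 2, 5, 2, 4]
120 [6, 5, 4, 6, 7, 4, 5, 6, 5, 4, 7, 5, 5, 3, 2, 6, 3, 3, 2, 2]
```

```bash
python3 - <<'E'
from h import *
row([.3654,.2963,.06],1.505);row([.3654,.2963,.023],1.505)
E
```

```text
row [0.3506, 0.0063, -0.077, 0.006, 0.0009, -0.0002] steps 2.8720746572264493 0.12807997155662415
row [0.4431, 0.0063, -0.0773, 0.006, 0.0009, -0.0002] steps 3.598583242072881 0.12807997155662415
```

apply_moves(
  targets=[
    [[0.1,0.006,-0.077,0.006,0.001,0,60],[0.2,0.006,-0.077,0.006,0.001,0,60],[0.3,0.006,-0.077,0.006,0.001,0,60],[0.38,0.006,-0.077,0.006,0.001,0,60],[0.42,0.006,-0.077,0.006,0.001,0,60],[0.443,0.006,-0.077,0.006,0.001,0,60],[0.443,0.006,-0.077,0.006,0.001,0,60]],
  ],
  newtons=80,
)

```text
time: 5.3
position: [0.3657, 0.2955, 0.0223]
eef_rot: [0.051, 1.571, -0.053]
force: [0.4, -0.6, -0.3]
finger_gap: 0.7
```

```bash
python3 - <<'E'
from h import *
st()
im,d,o=cap('wrist','w3.png')
E
```

```text
t 5.30 p [0.3657 0.2955 0.0223] yawy 1.504 x [-0.001 -0.001 -1.   ] F [ 0.43 -0.61 -0.26] M [-0.012 -0.012 -0.004] gap 0.700 q [ 1.1   0.31 -0.7  -0.   -0.56 -2.74]
```

View pics/w3.png

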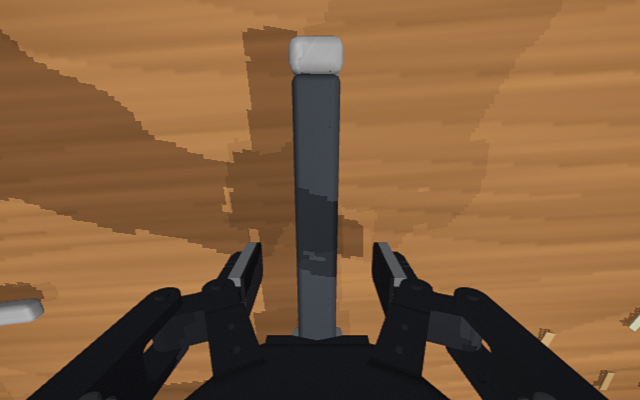

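apply_moves(
  targets=[
    [[0,0,0,0,0,0,10],[0,0,0,0,0,0,10],[0,0,0,0,0,0,10],[0,0,0,0,0,0,10],[0,0,0,0,0,0,10],[0,0,0,0,0,0,10],[0,0,0,0,0,0,10]],
  ],
  newtons=100,
)

```text
time: 6.05
position: [0.3662, 0.2963, 0.0244]
eef_rot: [0.053, 1.57, -0.051]
force: [-1.9, -1.8, 9.9]
finger_gap: 0.211
```

```bash
python3 - <<'E'
from h import *
st()
E
```

```text
t 6.05 p [0.3662 0.2963 0.0244] yawy 1.505 x [ 0.     0.001 -1.   ] F [-1.91 -1.83  9.9 ] M [-0.892  0.619 -0.174] gap 0.211 q [ 1.1   0.31 -0.7  -0.   -0.56 -2.74]
```

apply_moves(
  targets=[
    [[-0.05,0,0,0,0,0,10],[-0.15,0,0,0,0,0,10],[-0.25,0,0,0,0,0,10],[-0.35,0,0,0,0,0,10],[-0.45,0,0,0,0,0,10],[-0.5,0,0,0,0,0,10],[-0.5,0,0,0,0,0,10]],
  ],
)

```text
time: 6.75
position: [0.3666, 0.2971, 0.2276]
eef_rot: [0.057, 1.567, -0.046]
force: [0.4, -0.9, -4.1]
finger_gap: 0.208
```

```bash
python3 - <<'E'
from h import *
st()
cap('side','s4.png');im,d,o=cap('scene','c4.png');im,d,o=cap('wrist','w4.png')
z=np.load('last_side.npz');print(proj('side',[.4752,.289,.2]),proj('scene',[.4752,.289,.2]))
cv2.imwrite('pics/s4c.png',cv2.resize(z['im'][150:300,240:400],None,fx=5,fy=5)[:,:,::-1])
z=np.load('last_scene.npz');cv2.imwrite('pics/c4c.png',cv2.resize(z['im'][20:170,290:450],None,fx=5,fy=5)[:,:,::-1])
E
```

```text
t 6.75 p [0.3666 0.2971 0.2276] yawy 1.505 x [ 0.003  0.007 -1.   ] F [ 0.42 -0.94 -4.1 ] M [0.096 0.203 0.013] gap 0.208 q [ 1.1   0.03 -0.45 -0.   -1.08 -2.74]
[[321.70977895 230.97274389]] [[367.72028792 131.24001288]]
```

View pics/s4c.png

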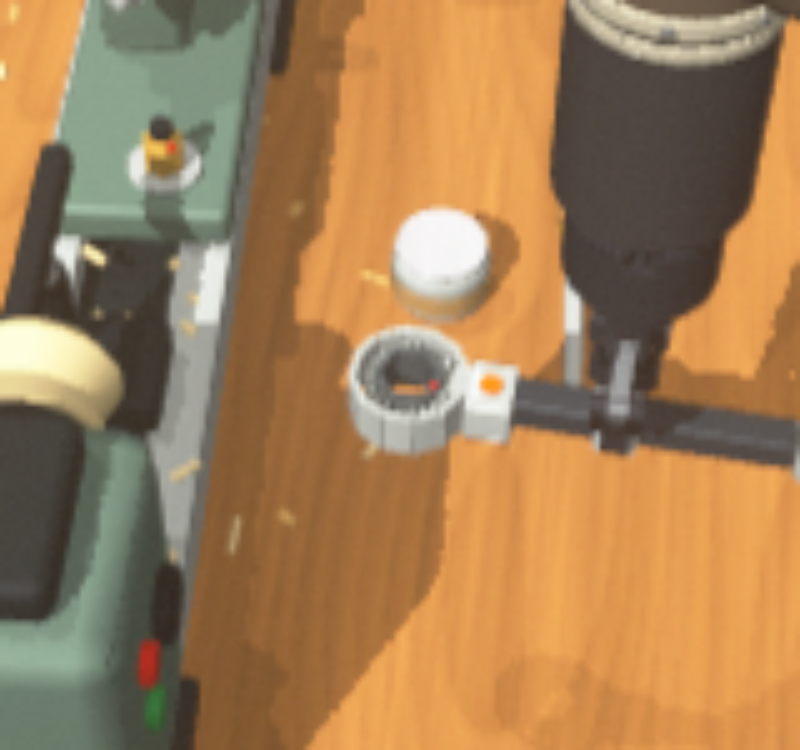

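View pics/c4c.png

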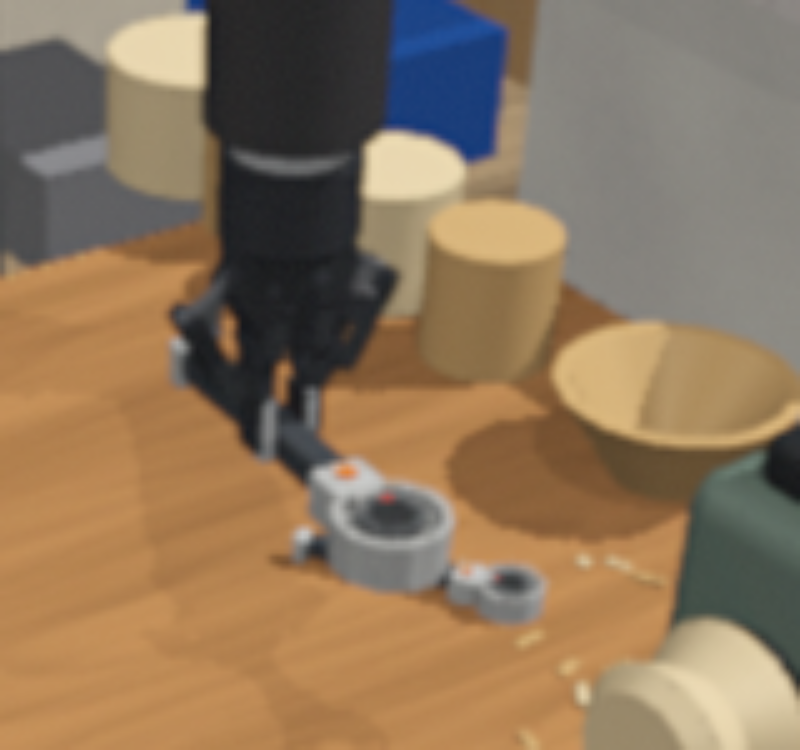

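View pics/w4.png

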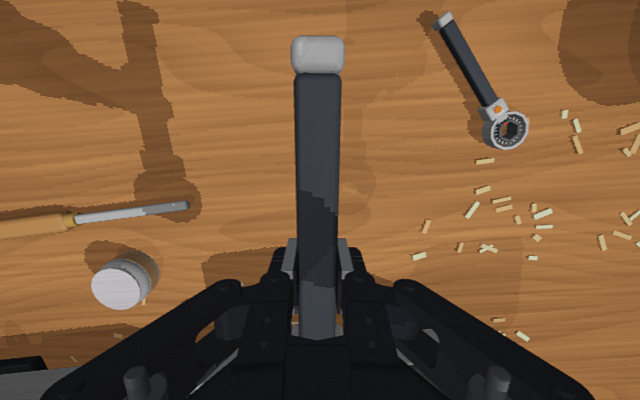

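```bash
python3 - <<'E'
from h import *
C=np.array([.4764,.2899])
for n,cr in [('side',(240,150,400,300)),('scene',(290,20,450,170))]:
    overlay(n,cr,[(circ(C,.0305,.2312),(0,255,0)),(circ(C,.0305,.2032),(255,255,0)),(hexa(C,.026,.2312,150),(255,0,255))],'ov4%s.png'%n,5)
import cv2
a=cv2.imread('pics/ov4side.png')[300:500,300:700];b=cv2.imread('pics/ov4scene.png')[400:650,250:650]
cv2.imwrite('pics/ov4.png',np.vstack([cv2.resize(a,None,fx=1.3,fy=1.3),cv2.resize(b,None,fx=1.3,fy=1.3)]))
E
```

```text
(no output)
```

View pics/ov4.png

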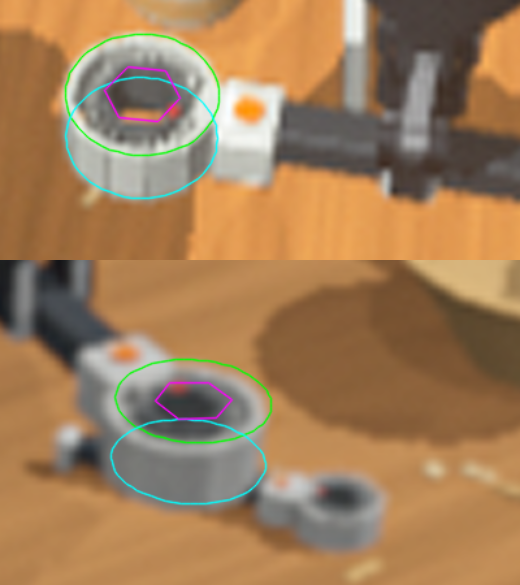

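```bash
python3 - <<'E'
from h import *
im=cv2.imread('pics/w1.png')[:,:,::-1]
np.savez('last_wrist.npz',im=im,d=0,p=np.array([.5617,.04,.2996]),r=np.array([-.003,1.569,.002]))
N=np.array([.6605,.0467]);L=[]
for a in [124,129,134]:
    overlay('wrist',(290,235,355,290),[(hexa(N,.024,.109,a),(0,255,0)),(hexa(N,.024,.129,a),(255,0,255)),(circ(N,.0075,.145),(255,255,0)),(circ(N,.024,.109),(255,255,0))],'t.png',10)
    L.append(cv2.imread('pics/t.png')[:,100:500])
cv2.imwrite('pics/ov5.png',cv2.resize(np.hstack(L),None,fx=.66,fy=.66))
E
```

```text
(no output)
```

View pics/ov5.png

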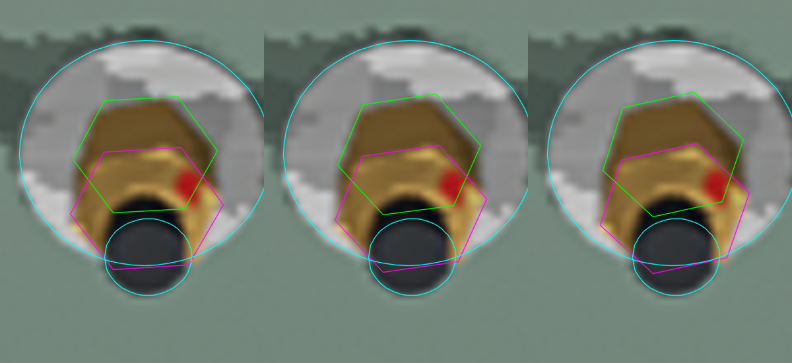

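```bash
python3 - <<'E'
from h import *
z=np.load('last_wrist.npz');o=dict(position=z['p'],eef_rot=z['r']);s=8
u0,v0=290,235
c=cv2.resize(z['im'][235:290,290:355],None,fx=s,fy=s,interpolation=cv2.INTER_CUBIC).astype(int)
br=((c[:,:,0]-c[:,:,2])>45).astype(np.uint8); 
def mask(P):
    m=np.zeros(br.shape,np.uint8);q=np.round((proj('wrist',P,o)+.5-[u0,v0])*s).astype(np.int32);cv2.fillConvexPoly(m,cv2.convexHull(q),1);return m
best=[]
for x in np.arange(-.002,.0021,.0005):
  for y in np.arange(-.002,.0021,.0005):
    N=np.array([.6605+x,.0467+y])
    st_=mask(np.r_[circ(N,.0075,.135),circ(N,.0075,.145)])
    for a in range(100,160,2):
      m=mask(np.r_[hexa(N,.024,.109,a),hexa(N,.024,.129,a),circ(N,.009,.135)])*(1-st_)
      best.append(((m&br).sum()/(m|br).sum(),round(N[0],4),round(N[1],4),a))
best.sort(reverse=True);print(best[:12])
E
```

```text
[(np.float64(0.8764114875077799), np.float64(0.6625), np.float64(0.0462), 132), (np.float64(0.8735146201433086), np.float64(0.6625), np.float64(0.0462), 138), (np.float64(0.8728682170542635), np.float64(0.6625), np.float64(0.0462), 136), (np.float64(0.87281420160255), np.float64(0.6625), np.float64(0.0462), 134), (np.float64(0.8725925268483181), np.float64(0.662), np.float64(0.0462), 132), (np.float64(0.8715106184052357), np.float64(0.6625), np.float64(0.0462), 140), (np.float64(0.870777027027027), np.float64(0.662), np.float64(0.0462), 138), (np.float64(0.8701292970301399), np.float64(0.6625), np.float64(0.0462), 130), (np.float64(0.8694036453725005), np.float64(0.662), np.float64(0.0462), 136), (np.float64(0.8692903570474579), np.float64(0.662), np.float64(0.0462), 140), (np.float64(0.8687988691080973), np.float64(0.6625), np.float64(0.0462), 128), (np.float64(0.8686850671066125), np.float64(0.6625), np.float64(0.0462), 142)]
```

```bash
python3 - <<'E'
from h import *
z=np.load('last_wrist.npz')
cv2.imwrite('pics/z.png',cv2.resize(z['im'][243:278,303:340],None,fx=16,fy=16,interpolation=cv2.INTER_LANCZOS4)[:,:,::-1])
zs=np.load('last_side.npz');u,v=proj('side',[.6605,.0467,.125])[0].astype(int);print(u,v)
N=[.6605,.0467];L=[]
for a in [122,130,138]:
    overlay('side',(u-14,v-16,u+16,v+14),[(hexa(N,.024,.109,a),(0,255,0)),(hexa(N,.024,.129,a),(255,0,255)),(circ(N,.0075,.145),(255,255,0)),(circ(N,.024,.109),(255,255,0))],'t.png',8)
    L.append(cv2.imread('pics/t.png'))
cv2.imwrite('pics/z2.png',np.hstack(L))
E
```

```text
272 178
```

View pics/z.png

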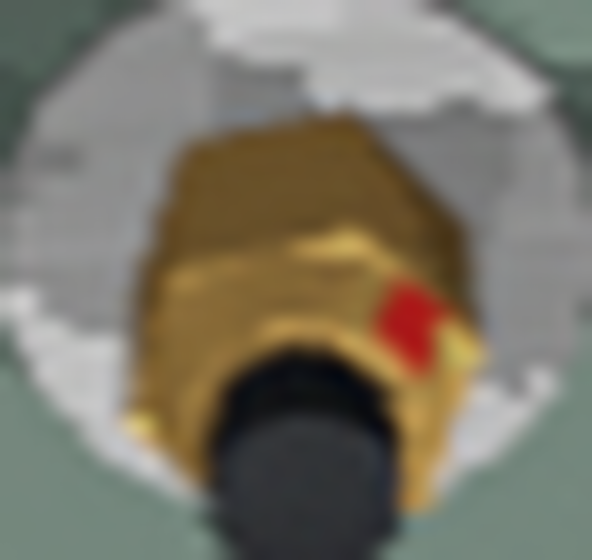

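View pics/z2.png

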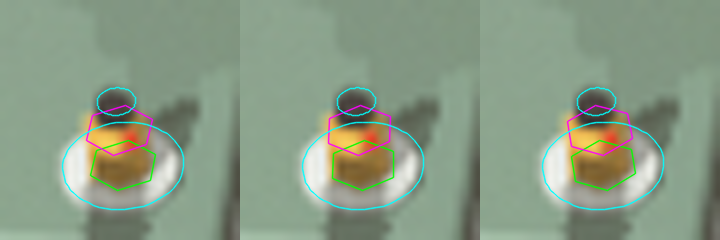

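```bash
python3 - <<'E'
from h import *
from scipy.optimize import least_squares
z=np.load('last_wrist.npz');o=dict(position=z['p'],eef_rot=z['r'])
f=lambda p:np.array(p)/16-.5+[303,243]
B=[(185,150),(350,112),(460,215)];Tp=[(168,262),(365,236),(483,352),(135,425),(427,503)]
def res(x):
    N=x[:2];r=[]
    for pts,h in ((B,.109),(Tp,.129)):
        q=proj('wrist',hexa(N,.024,h,x[2]),o)
        for p in pts: 
            e=q-f(p);k=np.argmin((e**2).sum(1));r+=list(e[k])
    return r
for a0 in (115,125,135,145):
    s=least_squares(res,[.6605,.0467,a0],x_scale=[.001,.001,3],diff_step=1e-4);print(s.x,s.cost,np.round(s.fun,1))
E
```

```text
[6.61399595e-01 4.64770045e-02 1.33643171e+02] 1.2745819335720392 [-0.4 -0.4  0.1 -0.4  0.7  0.4  0.5  0.4 -0.4 -0.4  0.1 -0.1 -0.7  0.2
  0.2  0.3]
[6.61399589e-01 4.64769840e-02 1.33642980e+02] 1.274581929537214 [-0.4 -0.4  0.1 -0.4  0.7  0.4  0.5  0.4 -0.4 -0.4  0.1 -0.1 -0.7  0.2
  0.2  0.3]
[6.61399596e-01 4.64770073e-02 1.33643204e+02] 1.2745819351419834 [-0.4 -0.4  0.1 -0.4  0.7  0.4  0.5  0.4 -0.4 -0.4  0.1 -0.1 -0.7  0.2
  0.2  0.3]
[6.61399595e-01 4.64770072e-02 1.33643203e+02] 1.274581935092697 [-0.4 -0.4  0.1 -0.4  0.7  0.4  0.5  0.4 -0.4 -0.4  0.1 -0.1 -0.7  0.2
  0.2  0.3]
```

```bash
python3 - <<'E'
from h import *
row([.5749,-.0207,.235],2.234)
row([.5749-.04,-.0207,.245],2.234)
E
```

```text
row [-0.0308, -0.753, 0.5756, -0.2323, -0.0004, -0.0002] steps 7.586140680170611 4.867625618464344
row [-0.0556, -0.7596, 0.4757, -0.2323, -0.0004, -0.0002] steps 7.184379010698917 4.867625618464344
```

apply_moves(
  targets=[
    [[-0.056,-0.09,0.05,-0.03,0,0,10],[-0.056,-0.18,0.1,-0.06,0,0,10],[-0.056,-0.27,0.15,-0.09,0,0,10],[-0.056,-0.37,0.22,-0.12,0,0,10],[-0.056,-0.47,0.3,-0.15,0,0,10],[-0.05,-0.57,0.38,-0.18,0,0,10],[-0.04,-0.67,0.48,-0.21,0,0,10],[-0.031,-0.753,0.576,-0.232,0,0,10],[-0.031,-0.753,0.576,-0.232,0,0,10],[-0.031,-0.753,0.576,-0.232,0,0,10]],
  ],
)

```text
time: 7.9
position: [0.5747, -0.0226, 0.2317]
eef_rot: [-0.515, 1.516, 0.517]
force: [-0.3, 0.1, -3.6]
finger_gap: 0.212
```

```bash
cat >> h.py <<'E'
def ring(o,L=.1092,dz=.0244):
    M=R.from_rotvec(o['eef_rot']).as_matrix(); return o['position']+M[:,2]*L+M[:,0]*dz, np.degrees(np.arctan2(M[1,2],M[0,2]))
E
python3 - <<'E'
from h import *
st()
cap('side');im,d,o=cap('scene'); r,zy=ring(o);print(r,zy)
C=r[:2];N=[.661,.0465]
for n,w in [('side',45),('scene',45)]:
    u,v=proj(n,[.64,.03,.17])[0].astype(int)
    P=[(circ(C,.0305,r[2]+.028),(0,255,0)),(circ(C,.0305,r[2]),(255,255,0)),(hexa(C,.026,r[2]+.028,zy+154),(255,0,255)),(circ(N,.0075,.145),(0,0,255))]
    overlay(n,(u-w,v-35,u+w,v+35),P,n+'5.png',8); overlay(n,(u-w,v-35,u+w,v+35),[],n+'5b.png',8)
cv2.imwrite('pics/q5.png',np.vstack([np.hstack([cv2.resize(cv2.imread('pics/%s5%s.png'%(n,b)),(400,311)) for b in ('','b')]) for n in ('side','scene')])[:600])
E
```

```text
t 7.90 p [ 0.5747 -0.0226  0.2317] yawy 2.229 x [-0.007 -0.001 -1.   ] F [-0.33  0.12 -3.65] M [-0.084  0.265 -0.015] gap 0.212 q [ 0.3   0.21 -0.23 -0.   -1.13 -1.21]
[0.66026452 0.04538373 0.20740788] 37.797405368252846
```

View pics/q5.png

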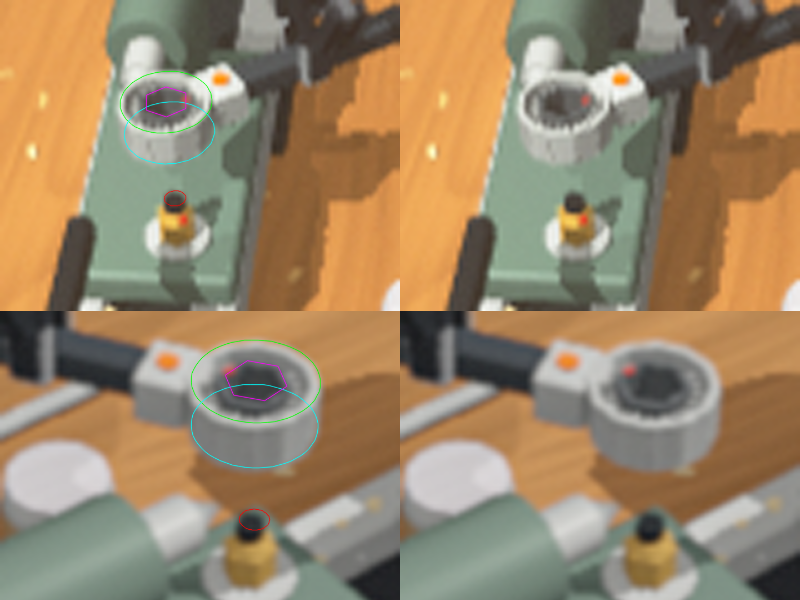

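```bash
python3 - <<'E'
from h import *
row([.5749,-.0207,.166],2.234);row([.5749,-.0207,.140],2.234)
E
```

```text
row [0.1679, -0.0018, 0.0027, -0.0007, -0.0013, -0.0009] steps 1.3434605624570246 0.03640460886039189
row [0.2329, -0.0019, 0.003, -0.0007, -0.0013, -0.0009] steps 1.8634229337302721 0.03640460886039189
```

apply_moves(
  targets=[
    [[0.05,0,0.005,0,-0.001,-0.001,10],[0.1,0,0.005,0,-0.001,-0.001,10],[0.14,0,0.005,0,-0.001,-0.001,10],[0.16,0,0.005,0,-0.001,-0.001,10],[0.16,0,0.005,0,-0.001,-0.001,10],[0.16,0,0.005,0,-0.001,-0.001,10]],
  ],
)

```text
time: 8.6
position: [0.5754, -0.0189, 0.1699]
eef_rot: [-0.519, 1.508, 0.518]
force: [-0.4, -1.0, -3.3]
finger_gap: 0.211
```

```bash
cat > chk.py <<'E'
from h import *
import sys
tag=sys.argv[1]
st()
cap('side');im,d,o=cap('scene'); r,zy=ring(o);print('ring',r.round(4),'zy',zy)
C=r[:2];N=[.661,.0465]
for n,w in [('side',45),('scene',45)]:
    u,v=proj(n,[.64,.03,.14])[0].astype(int)
    P=[(circ(C,.0305,r[2]+.028),(0,255,0)),(circ(C,.0305,r[2]),(255,255,0)),(circ(N,.0075,.145),(0,0,255))]
    overlay(n,(u-w,v-35,u+w,v+35),P,n+'5.png',8); overlay(n,(u-w,v-35,u+w,v+35),[],n+'5b.png',8)
cv2.imwrite('pics/q%s.png'%tag,np.vstack([np.hstack([cv2.resize(cv2.imread('pics/%s5%s.png'%(n,b)),(400,300)) for b in ('','b')]) for n in ('side','scene')]))
E
python3 chk.py 6; python3 -c "
from h import *
row([.5749,-.0207,.145],2.234)"
```

```text
t 8.60 p [ 0.5754 -0.0189  0.1699] yawy 2.233 x [ 0.    -0.001 -1.   ] F [-0.39 -1.01 -3.33] M [-0.161  0.125 -0.022] gap 0.211 q [ 0.31  0.26 -0.32  0.   -0.99 -1.22]
ring [0.6618 0.0481 0.1459] zy 37.92448098690186
row [0.0632, -0.0017, -0.0041, -0.0005, 0.0002, 0.0004] steps 0.5072077347011152 0.013998901286369242
```

View pics/q6.png

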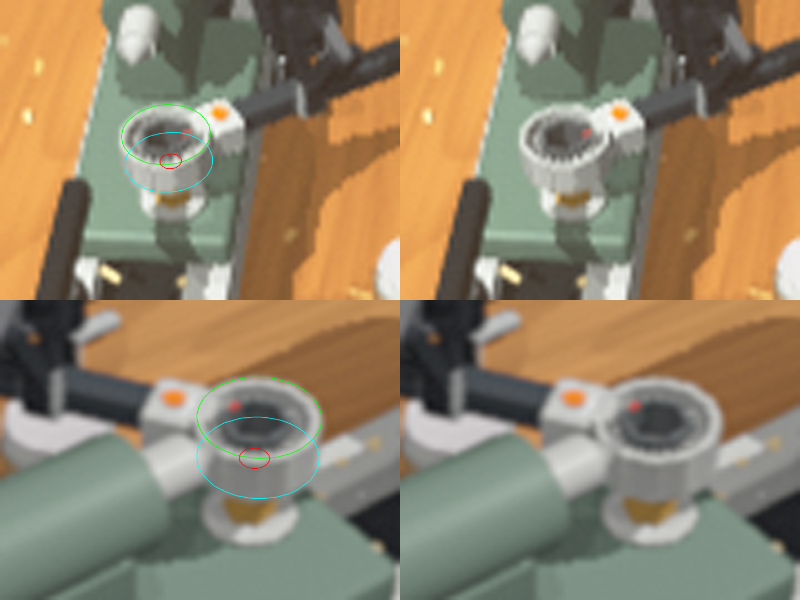

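apply_moves(
  targets=[
    [[0.012,-0.0015,-0.004,0,0,0,10],[0.024,-0.0015,-0.004,0,0,0,10],[0.034,-0.0015,-0.004,0,0,0,10],[0.044,-0.0015,-0.004,0,0,0,10],[0.05,-0.0015,-0.004,0,0,0,10],[0.05,-0.0015,-0.004,0,0,0,10]],
  ],
)

```text
time: 9.3
position: [0.5746, -0.0207, 0.1497]
eef_rot: [-0.519, 1.508, 0.517]
force: [-0.3, -0.0, -4.6]
finger_gap: 0.209
```

```bash
python3 -c "
from h import *
o=st();print(ring(o)); row([.5749,-.0207,.134],2.234)"
```

```text
t 9.30 p [ 0.5746 -0.0207  0.1497] yawy 2.232 x [ 0.    -0.001 -1.   ] F [-0.34 -0.   -4.57] M [-0.117  0.192 -0.001] gap 0.209 q [ 0.3   0.28 -0.35  0.   -0.95 -1.21]
(array([0.660801  , 0.04633749, 0.12527159]), np.float64(37.900072990547706))
row [0.0393, -0.0003, 0.0006, -0.0005, -0.0001, 0.0003] steps 0.3142034772863399 0.013174484349134692
```

apply_moves(
  targets=[
    [[0.01,0,0.0005,0,0,0,10],[0.02,0,0.0005,0,0,0,10],[0.03,0,0.0005,0,0,0,10],[0.038,0,0.0005,0,0,0,10],[0.038,0,0.0005,0,0,0,10]],
  ],
)

```text
time: 9.8
position: [0.5747, -0.0206, 0.134]
eef_rot: [-0.519, 1.509, 0.517]
force: [-0.1, 0.3, -3.9]
finger_gap: 0.212
```

```bash
python3 chk.py 7;  python3 -c "
from h import *
o=st();print(ring(o)); row([.5749,-.0207,.1334],2.234)"
```

```text
t 9.80 p [ 0.5747 -0.0206  0.134 ] yawy 2.232 x [-0.    -0.001 -1.   ] F [-0.08  0.31 -3.95] M [-0.033  0.159 -0.001] gap 0.212 q [ 0.3   0.3  -0.36  0.   -0.91 -1.21]
ring [0.6609 0.0464 0.1098] zy 37.909656228302104
t 9.90 p [ 0.5748 -0.0206  0.1345] yawy 2.232 x [ 0.    -0.001 -1.   ] F [ 0.05  0.44 -2.62] M [-0.05   0.157  0.006] gap 0.209 q [ 0.3   0.3  -0.36  0.   -0.91 -1.21]
(array([0.66093993, 0.04645631, 0.1100034 ]), np.float64(37.90729990362971))
row [0.0027, -0.0004, 0.0001, -0.0005, -0.0002, 0.0003] steps 0.02150776990935926 0.012736288955192363
```

View pics/q7.png

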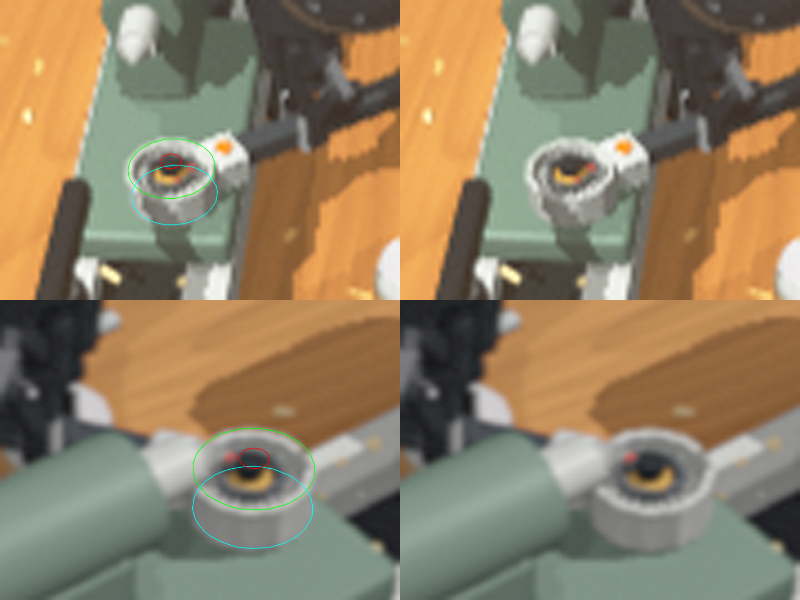

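apply_moves(
  targets=[
    [[0.002,0.0285,0.0015,0.0333,0,0,10],[0.002,0.0568,0.006,0.0667,0,0,10],[0.002,0.0844,0.0134,0.1,0,0,10],[0.002,0.111,0.0236,0.1333,0,0,10],[0.002,0.1365,0.0366,0.1667,0,0,10],[0.002,0.1605,0.0521,0.2,0,0,10],[0.002,0.1827,0.0701,0.2333,0,0,10],[0.002,0.2029,0.0903,0.2667,0,0,10],[0.002,0.2209,0.1125,0.3,0,0,10],[0.002,0.2209,0.1125,0.3,0,0,10]],
  ],
)

```text
time: 10.9
position: [0.5562, 0.0767, 0.1337]
eef_rot: [0.219, 1.559, -0.223]
force: [1.0, -6.7, -3.1]
finger_gap: 0.207
```

```bash
cat >> h.py <<'E'
N0=np.array([.661,.0465,.109])
def tq(o):
    r=o['position']-N0; F=o['force']; return o['moment'][2]+r[0]*F[1]-r[1]*F[0], r[0]*F[1]-r[1]*F[0], o['moment'][2]
def arc(phis,x=0.0,L=.1092,corr=(0,0)):
    for p in phis:
        a=np.radians(p);print([x,round(L/.4*np.sin(a)+corr[0],4),round(L/.4*(1-np.cos(a))+corr[1],4),round(p/180,4),0,0,10],end=', ')
    print()
E
python3 -c "
from h import *
o=st();print(ring(o),tq(o)); 
from h import *
arc([6,12,18,22])"
```

```text
t 10.90 p [0.5562 0.0767 0.1337] yawy 1.289 x [-0.    -0.002 -1.   ] F [ 1.01 -6.7  -3.05] M [-2.399 -0.506 -0.215] gap 0.207 q [ 0.49  0.28 -0.39  0.   -0.9  -2.34]
(array([0.66105575, 0.04632063, 0.10939858]), np.float64(-16.14012932449526)) (np.float64(0.4569283729690352), np.float64(0.6719049212411907), np.float64(-0.2149765482721555))
[0.0, np.float64(0.0285), np.float64(0.0015), 0.0333, 0, 0, 10], [0.0, np.float64(0.0568), np.float64(0.006), 0.0667, 0, 0, 10], [0.0, np.float64(0.0844), np.float64(0.0134), 0.1, 0, 0, 10], [0.0, np.float64(0.1023), np.float64(0.0199), 0.1222, 0, 0, 10],
```

apply_moves(
  targets=[
    [[0.0,0.0285,0.0015,0.0333,0,0,10],[0,0.0568,0.006,0.0667,0,0,10],[0,0.0844,0.0134,0.1,0,0,10],[0,0.111,0.0236,0.1333,0,0,10],[0,0.111,0.0236,0.1333,0,0,10]],
  ],
)

```text
time: 11.4
position: [0.5775, 0.1163, 0.1334]
eef_rot: [0.544, 1.501, -0.55]
force: [-1.1, -5.4, -2.8]
finger_gap: 0.21
```

```bash
python3 -c "
from h import *
o=st();print(ring(o),tq(o)); 
im,d,o=cap('side')
u,v=proj('side',N0)[0].astype(int)
overlay('side',(u-30,v-30,u+30,v+20),[],'s8.png',10)
arc([-8*i for i in range(1,11)])"
```

```text
t 11.40 p [0.5775 0.1163 0.1334] yawy 0.872 x [-0.001 -0.003 -1.   ] F [-1.07 -5.36 -2.84] M [-1.768  0.061  0.029] gap 0.210 q [ 0.53  0.32 -0.33  0.   -0.92 -2.8 ]
(array([0.66109458, 0.04598994, 0.1091818 ]), np.float64(-40.05788184677126)) (np.float64(0.5512543796706898), np.float64(0.5222106560592445), np.float64(0.02904372361144529))
[0.0, np.float64(-0.038), np.float64(0.0027), -0.0444, 0, 0, 10], [0.0, np.float64(-0.0752), np.float64(0.0106), -0.0889, 0, 0, 10], [0.0, np.float64(-0.111), np.float64(0.0236), -0.1333, 0, 0, 10], [0.0, np.float64(-0.1447), np.float64(0.0415), -0.1778, 0, 0, 10], [0.0, np.float64(-0.1755), np.float64(0.0639), -0.2222, 0, 0, 10], [0.0, np.float64(-0.2029), np.float64(0.0903), -0.2667, 0, 0, 10], [0.0, np.float64(-0.2263), np.float64(0.1203), -0.3111, 0, 0, 10], [0.0, np.float64(-0.2454), np.float64(0.1533), -0.3556, 0, 0, 10], [0.0, np.float64(-0.2596), np.float64(0.1886), -0.4, 0, 0, 10], [0.0, np.float64(-0.2689), np.float64(0.2256), -0.4444, 0, 0, 10],
```

View pics/s8.png

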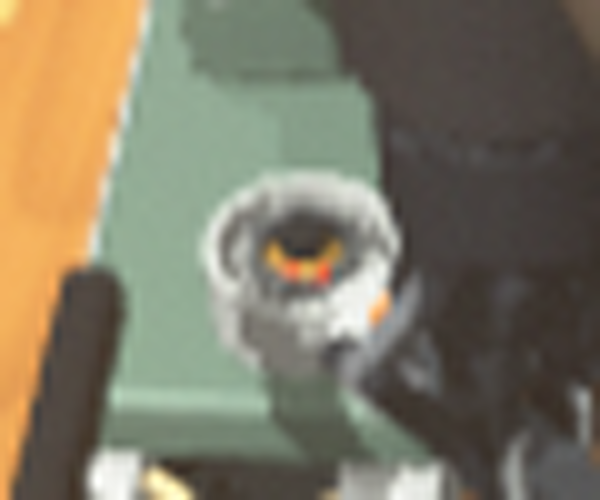

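apply_moves(
  targets=[
    [[0.001,-0.038,0.0027,-0.0444,0,0,10],[0.001,-0.0752,0.0106,-0.0889,0,0,10],[0.001,-0.111,0.0236,-0.1333,0,0,10],[0.001,-0.1447,0.0415,-0.1778,0,0,10],[0.001,-0.1755,0.0639,-0.2222,0,0,10],[0.001,-0.2029,0.0903,-0.2667,0,0,10],[0.001,-0.2263,0.1203,-0.3111,0,0,10],[0.001,-0.2454,0.1533,-0.3556,0,0,10],[0.001,-0.2596,0.1886,-0.4,0,0,10],[0.001,-0.2689,0.2256,-0.4444,0,0,10]],
  ],
)

```text
time: 12.45
position: [0.5776, -0.025, 0.1339]
eef_rot: [-0.557, 1.499, 0.554]
force: [0.2, 2.9, -3.5]
finger_gap: 0.21
```

```bash
python3 -c "
from h import *
o=st();print(ring(o),tq(o)); 
im,d,o=cap('side')
u,v=proj('side',N0)[0].astype(int)
overlay('side',(u-30,v-30,u+30,v+20),[],'s9.png',10)
"
```

```text
t 12.45 p [ 0.5776 -0.025   0.1339] yawy 2.281 x [ 0.    -0.002 -1.   ] F [ 0.18  2.9  -3.45] M [ 0.862 -0.217 -0.149] gap 0.210 q [ 0.3   0.3  -0.36  0.   -0.91 -1.16]
(array([0.66041376, 0.04616235, 0.10941267]), np.float64(40.67571629712737)) (np.float64(-0.3775382068757063), np.float64(-0.22869867057467183), np.float64(-0.14883953630103447))
```

View pics/s9.png

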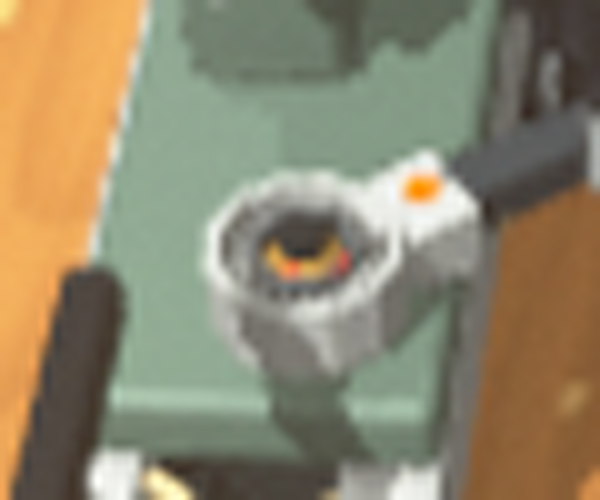

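apply_moves(
  targets=[
    [[0.001,0.0285,0.0015,0.0333,0,0,10],[0.001,0.0568,0.006,0.0667,0,0,10],[0.001,0.0844,0.0134,0.1,0,0,10],[0.001,0.111,0.0236,0.1333,0,0,10],[0.001,0.1365,0.0366,0.1667,0,0,10],[0.001,0.1605,0.0521,0.2,0,0,10],[0.001,0.1605,0.0521,0.2,0,0,10]],
  ],
)

```text
time: 13.2
position: [0.552, 0.0362, 0.1337]
eef_rot: [-0.075, 1.568, 0.071]
force: [2.2, -6.4, -2.6]
finger_gap: 0.207
```

```bash
python3 -c "
from h import *
o=st();print(ring(o),tq(o)); 
arc([3,6,9])
"
```

```text
t 13.20 p [0.552  0.0362 0.1337] yawy 1.664 x [ 0.002 -0.002 -1.   ] F [ 2.17 -6.36 -2.65] M [-1.957 -0.713 -0.237] gap 0.207 q [ 0.42  0.26 -0.41  0.   -0.89 -1.9 ]
(array([0.66078895, 0.04628054, 0.10944952]), np.float64(5.312311417762274)) (np.float64(0.4783710882541401), np.float64(0.7156077732820921), np.float64(-0.23723668502795206))
[0.0, np.float64(0.0143), np.float64(0.0004), 0.0167, 0, 0, 10], [0.0, np.float64(0.0285), np.float64(0.0015), 0.0333, 0, 0, 10], [0.0, np.float64(0.0427), np.float64(0.0034), 0.05, 0, 0, 10],
```

apply_moves(
  targets=[
    [[0.0,0.0143,0.0004,0.0167,0,0,10],[0.0,0.0285,0.0015,0.0333,0,0,10],[0.0,0.0285,0.0015,0.0333,0,0,10]],
  ],
)

```text
time: 13.5
position: [0.5516, 0.0471, 0.1338]
eef_rot: [0.004, 1.569, -0.009]
force: [2.6, -5.3, -3.8]
finger_gap: 0.21
```

```bash
cat > t.py <<'E'
from h import *
o=env.observe();r,zy=ring(o);print('t %.2f zy %.2f'%(o['time'],zy),'ring',r.round(4),'torque',np.round(tq(o),3),'F',o['force'].round(1),'q6 %.2f'%o['q'][5])
E
python3 t.py
```

```text
t 13.50 zy -0.49 ring [0.6609 0.0461 0.1096] torque [ 0.433  0.583 -0.15 ] F [ 2.6 -5.3 -3.8] q6 -2.02
```

apply_moves(
  targets=[
    [[0.0,0.0143,0.0004,0.0167,0,0,10],[0.0,0.0285,0.0015,0.0333,0,0,10],[0.0,0.0285,0.0015,0.0333,0,0,10]],
  ],
)

```text
time: 13.8
position: [0.5522, 0.058, 0.1337]
eef_rot: [0.084, 1.567, -0.088]
force: [2.6, -5.6, -3.8]
finger_gap: 0.209
```

```bash
python3 t.py
```

```text
t 13.80 zy -6.29 ring [0.6608 0.046  0.1096] torque [ 0.519  0.583 -0.064] F [ 2.6 -5.6 -3.8] q6 -2.14
```

apply_moves(
  targets=[
    [[0.0,0.0143,0.0004,0.0167,0,0,10],[0.0,0.0285,0.0015,0.0333,0,0,10],[0.0,0.0285,0.0015,0.0333,0,0,10]],
  ],
)

```text
time: 14.1
position: [0.554, 0.0689, 0.1337]
eef_rot: [0.163, 1.562, -0.168]
force: [1.9, -4.8, -3.3]
finger_gap: 0.208
```

```bash
python3 t.py
```

```text
t 14.10 zy -12.09 ring [0.6609 0.0459 0.1096] torque [ 0.462  0.474 -0.011] F [ 1.9 -4.8 -3.3] q6 -2.26
```

apply_moves(
  targets=[
    [[0.0,0.0143,0.0004,0.0167,0,0,10],[0.0,0.0285,0.0015,0.0333,0,0,10],[0.0,0.0285,0.0015,0.0333,0,0,10]],
  ],
)

```text
time: 14.4
position: [0.5569, 0.0795, 0.1336]
eef_rot: [0.243, 1.555, -0.248]
force: [0.9, -4.8, -2.8]
finger_gap: 0.213
```

```bash
python3 t.py
```

```text
t 14.40 zy -17.90 ring [0.6608 0.0459 0.1095] torque [0.538 0.47  0.068] F [ 0.9 -4.8 -2.8] q6 -2.38
```

apply_moves(
  targets=[
    [[0.0,0.0143,0.0004,0.0167,0,0,10],[0.0,0.0285,0.0015,0.0333,0,0,10],[0.0,0.0285,0.0015,0.0333,0,0,10]],
  ],
)

```text
time: 14.7
position: [0.5608, 0.0899, 0.1335]
eef_rot: [0.322, 1.544, -0.327]
force: [0.3, -5.0, -2.1]
finger_gap: 0.214
```

```bash
python3 t.py
```

```text
t 14.70 zy -23.72 ring [0.6609 0.0458 0.1094] torque [0.596 0.485 0.111] F [ 0.3 -5.  -2.1] q6 -2.49
```

apply_moves(
  targets=[
    [[0.0,0.0143,0.0004,0.0167,0,0,10],[0.0,0.0285,0.0015,0.0333,0,0,10],[0.0,0.0285,0.0015,0.0333,0,0,10]],
  ],
)

```text
time: 15.0
position: [0.5658, 0.0997, 0.1334]
eef_rot: [0.401, 1.531, -0.407]
force: [0.2, -3.6, -2.1]
finger_gap: 0.208
```

```bash
python3 t.py
```

```text
t 15.00 zy -29.54 ring [0.6608 0.0458 0.1092] torque [0.425 0.33  0.094] F [ 0.2 -3.6 -2.1] q6 -2.61
```

apply_moves(
  targets=[
    [[0.0,0.0143,0.0004,0.0167,0,0,10],[0.0,0.0285,0.0015,0.0333,0,0,10],[0.0,0.0285,0.0015,0.0333,0,0,10]],
  ],
)

```text
time: 15.3
position: [0.5717, 0.1091, 0.1333]
eef_rot: [0.48, 1.515, -0.486]
force: [-0.3, -3.6, -1.4]
finger_gap: 0.211
```

```bash
python3 t.py
```

```text
t 15.30 zy -35.36 ring [0.6608 0.0458 0.1092] torque [0.473 0.343 0.129] F [-0.3 -3.6 -1.4] q6 -2.72
```

apply_moves(
  targets=[
    [[0.0,0.0143,0.0004,0.0167,0,0,10],[0.0,0.0285,0.0015,0.0333,0,0,10],[0.0,0.0285,0.0015,0.0333,0,0,10]],
  ],
)

```text
time: 15.6
position: [0.5786, 0.1178, 0.1332]
eef_rot: [0.559, 1.495, -0.566]
force: [-1.8, -2.5, -0.6]
finger_gap: 0.207
```

```bash
python3 t.py
```

```text
t 15.60 zy -41.18 ring [0.6608 0.0458 0.1091] torque [0.452 0.333 0.119] F [-1.8 -2.5 -0.6] q6 -2.83
```

apply_moves(
  targets=[
    [[0.001,-0.038,0.0027,-0.0444,0,0,10],[0.001,-0.0752,0.0106,-0.0889,0,0,10],[0.001,-0.111,0.0236,-0.1333,0,0,10],[0.001,-0.1447,0.0415,-0.1778,0,0,10],[0.001,-0.1755,0.0639,-0.2222,0,0,10],[0.001,-0.2029,0.0903,-0.2667,0,0,10],[0.001,-0.2263,0.1203,-0.3111,0,0,10],[0.001,-0.2454,0.1533,-0.3556,0,0,10],[0.001,-0.2596,0.1886,-0.4,0,0,10],[0.001,-0.2689,0.2256,-0.4444,0,0,10]],
  ],
)

```text
time: 16.6
position: [0.5759, -0.023, 0.1337]
eef_rot: [-0.54, 1.503, 0.535]
force: [1.0, 0.6, -2.8]
finger_gap: 0.207
```

```bash
python3 t.py; python3 -c "
from h import *
im,d,o=cap('side')
u,v=proj('side',N0)[0].astype(int)
overlay('side',(u-30,v-30,u+30,v+20),[],'s10.png',10)
arc([2,4,6,8])
"
```

```text
t 16.60 zy 39.36 ring [0.6604 0.0462 0.1092] torque [-0.181  0.016 -0.198] F [ 1.   0.6 -2.8] q6 -1.19
[0.0, np.float64(0.0095), np.float64(0.0002), 0.0111, 0, 0, 10], [0.0, np.float64(0.019), np.float64(0.0007), 0.0222, 0, 0, 10], [0.0, np.float64(0.0285), np.float64(0.0015), 0.0333, 0, 0, 10], [0.0, np.float64(0.038), np.float64(0.0027), 0.0444, 0, 0, 10],
```

View pics/s10.png

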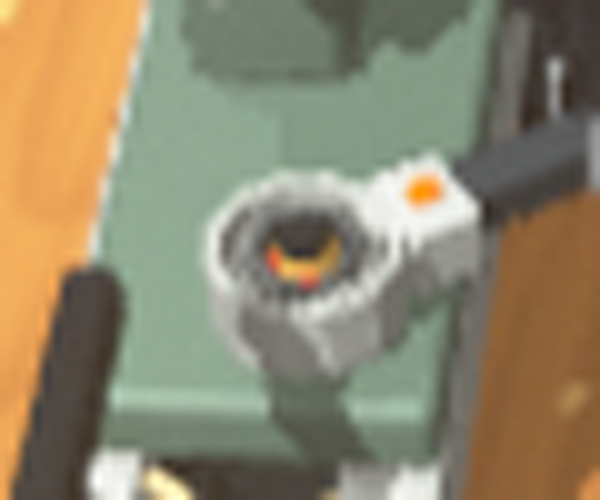

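apply_moves(
  targets=[
    [[0.0,0.0143,0.0004,0.0167,0,0,10],[0.0,0.0285,0.0015,0.0333,0,0,10],[0.0,0.0285,0.0015,0.0333,0,0,10]],
  ],
)

```text
time: 16.95
position: [0.57, -0.0147, 0.1337]
eef_rot: [-0.468, 1.519, 0.462]
force: [1.5, -0.4, -2.8]
finger_gap: 0.214
```

```bash
python3 t.py
```

```text
t 16.95 zy 34.00 ring [0.6606 0.0463 0.1093] torque [-0.128  0.132 -0.26 ] F [ 1.5 -0.4 -2.8] q6 -1.30
```

apply_moves(
  targets=[
    [[0.0,0.0143,0.0004,0.0167,0,0,10],[0.0,0.0285,0.0015,0.0333,0,0,10],[0.0,0.0285,0.0015,0.0333,0,0,10]],
  ],
)

```text
time: 17.25
position: [0.5641, -0.0048, 0.1338]
eef_rot: [-0.388, 1.534, 0.382]
force: [1.9, -2.2, -3.9]
finger_gap: 0.21
```

```bash
python3 t.py
```

```text
t 17.25 zy 28.13 ring [0.6604 0.0467 0.1095] torque [ 0.047  0.316 -0.269] F [ 1.9 -2.2 -3.9] q6 -1.42
```

apply_moves(
  targets=[
    [[0.0,0.0143,0.0004,0.0167,0,0,10],[0.0,0.0238,0.001,0.0278,0,0,10],[0.0,0.0238,0.001,0.0278,0,0,10]],
  ],
)

```text
time: 17.55
position: [0.5599, 0.0038, 0.1338]
eef_rot: [-0.322, 1.545, 0.316]
force: [1.0, -1.6, -4.2]
finger_gap: 0.21
```

```bash
python3 t.py
```

```text
t 17.55 zy 23.29 ring [0.6602 0.047  0.1095] torque [ 0.013  0.207 -0.193] F [ 1.  -1.6 -4.2] q6 -1.53
```

apply_moves(
  targets=[
    [[0.0,0.0143,0.0004,0.0167,0,0,10],[0.0,0.019,0.0007,0.0222,0,0,10],[0.0,0.019,0.0007,0.0222,0,0,10]],
  ],
)

```text
time: 17.85
position: [0.5573, 0.0108, 0.1338]
eef_rot: [-0.269, 1.552, 0.263]
force: [1.0, -0.7, -3.5]
finger_gap: 0.21
```

```bash
python3 t.py
```

```text
t 17.85 zy 19.43 ring [0.6603 0.0471 0.1096] torque [-0.072  0.109 -0.181] F [ 1.  -0.7 -3.5] q6 -1.61
```

apply_moves(
  targets=[
    [[0.0,0.0143,0.0004,0.0167,0,0,10],[0.0,0.019,0.0007,0.0222,0,0,10],[0.0,0.019,0.0007,0.0222,0,0,10]],
  ],
)

```text
time: 18.15
position: [0.5552, 0.0179, 0.1338]
eef_rot: [-0.216, 1.558, 0.21]
force: [2.8, -2.3, -4.2]
finger_gap: 0.214
```

```bash
python3 t.py
```

```text
t 18.15 zy 15.52 ring [0.6605 0.047  0.1097] torque [ 0.     0.327 -0.327] F [ 2.8 -2.3 -4.2] q6 -1.69
```

apply_moves(
  targets=[
    [[0.0,0.0143,0.0004,0.0167,0,0,10],[0.0,0.019,0.0007,0.0222,0,0,10],[0.0,0.019,0.0007,0.0222,0,0,10]],
  ],
)

```text
time: 18.45
position: [0.5537, 0.025, 0.1339]
eef_rot: [-0.162, 1.562, 0.156]
force: [4.0, -3.7, -3.9]
finger_gap: 0.212
```

```bash
python3 t.py
```

```text
t 18.45 zy 11.60 ring [0.6607 0.0469 0.1098] torque [ 0.01   0.484 -0.475] F [ 4.  -3.7 -3.9] q6 -1.77
```

apply_moves(
  targets=[
    [[0.0,0.0143,0.0004,0.0167,0,0,10],[0.0,0.019,0.0007,0.0222,0,0,10],[0.0,0.019,0.0007,0.0222,0,0,10]],
  ],
)

```text
time: 18.75
position: [0.5525, 0.0322, 0.1339]
eef_rot: [-0.109, 1.565, 0.102]
force: [3.8, -5.4, -4.7]
finger_gap: 0.205
```

```bash
python3 t.py;  python3 -c "
from h import *
im,d,o=cap('side')
u,v=proj('side',N0)[0].astype(int)
overlay('side',(u-30,v-30,u+50,v+20),[],'s11.png',10)"
```

```text
t 18.75 zy 7.69 ring [0.6608 0.0467 0.1098] torque [ 0.267  0.642 -0.375] F [ 3.8 -5.4 -4.7] q6 -1.86
```

View pics/s11.png

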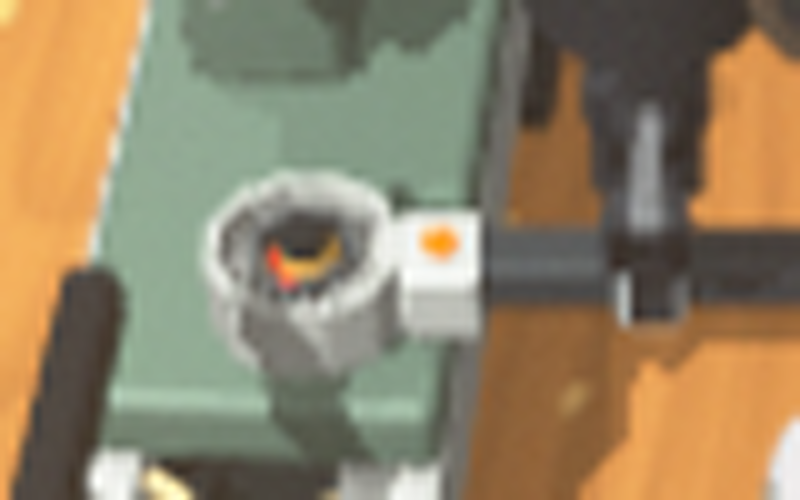

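apply_moves(
  targets=[
    [[0.0,0.0143,0.0004,0.0167,0,0,10],[0.0,0.0143,0.0004,0.0167,0,0,10],[0.0,0.0143,0.0004,0.0167,0,0,10]],
  ],
)

```text
time: 19.1
position: [0.552, 0.0372, 0.1339]
eef_rot: [-0.071, 1.567, 0.063]
force: [3.8, -5.5, -4.3]
finger_gap: 0.211
```

```bash
python3 t.py
```

```text
t 19.10 zy 4.88 ring [0.6609 0.0464 0.1098] torque [ 0.454  0.631 -0.177] F [ 3.8 -5.5 -4.3] q6 -1.92
```

apply_moves(
  targets=[
    [[0.0,0.0143,0.0004,0.0167,0,0,10],[0.0,0.0143,0.0004,0.0167,0,0,10],[0.0,0.0143,0.0004,0.0167,0,0,10]],
  ],
)

```text
time: 19.4
position: [0.5517, 0.0424, 0.1339]
eef_rot: [-0.033, 1.567, 0.024]
force: [2.7, -6.1, -3.9]
finger_gap: 0.207
```

```bash
python3 t.py
```

```text
t 19.40 zy 2.07 ring [0.6609 0.0462 0.1098] torque [ 0.561  0.682 -0.121] F [ 2.7 -6.1 -3.9] q6 -1.97
```

apply_moves(
  targets=[
    [[0.0,0.0143,0.0004,0.0167,0,0,10],[0.0,0.0143,0.0004,0.0167,0,0,10],[0.0,0.0143,0.0004,0.0167,0,0,10]],
  ],
)

```text
time: 19.7
position: [0.5517, 0.0477, 0.1338]
eef_rot: [0.005, 1.568, -0.014]
force: [3.1, -5.3, -4.4]
finger_gap: 0.207
```

```bash
python3 t.py
```

```text
t 19.70 zy -0.71 ring [0.6609 0.0462 0.1098] torque [ 0.51   0.577 -0.067] F [ 3.1 -5.3 -4.4] q6 -2.03
```

apply_moves(
  targets=[
    [[0.0,0.0143,0.0004,0.0167,0,0,10],[0.0,0.0143,0.0004,0.0167,0,0,10],[0.0,0.0143,0.0004,0.0167,0,0,10]],
  ],
)

```text
time: 20.0
position: [0.5519, 0.0529, 0.1338]
eef_rot: [0.043, 1.567, -0.053]
force: [2.3, -5.1, -3.9]
finger_gap: 0.209
```

```bash
python3 t.py
```

```text
t 20.00 zy -3.47 ring [0.6609 0.0462 0.1097] torque [ 0.403  0.539 -0.136] F [ 2.3 -5.1 -3.9] q6 -2.09
```

apply_moves(
  targets=[
    [[0.0,0.0143,0.0004,0.0167,0,0,10],[0.0,0.0143,0.0004,0.0167,0,0,10],[0.0,0.0143,0.0004,0.0167,0,0,10]],
  ],
)

```text
time: 20.3
position: [0.5523, 0.0581, 0.1337]
eef_rot: [0.08, 1.566, -0.091]
force: [2.4, -5.5, -2.8]
finger_gap: 0.209
```

```bash
python3 t.py
```

```text
t 20.30 zy -6.23 ring [0.661  0.0461 0.1097] torque [ 0.524  0.569 -0.044] F [ 2.4 -5.5 -2.8] q6 -2.15
```

apply_moves(
  targets=[
    [[0.0,0.0143,0.0004,0.0167,0,0,10],[0.0,0.0143,0.0004,0.0167,0,0,10],[0.0,0.0143,0.0004,0.0167,0,0,10]],
  ],
)

```text
time: 20.6
position: [0.5531, 0.0633, 0.1337]
eef_rot: [0.118, 1.564, -0.129]
force: [3.6, -5.5, -4.1]
finger_gap: 0.207
```

```bash
python3 t.py
```

```text
t 20.60 zy -8.98 ring [0.661  0.0461 0.1097] torque [ 0.44   0.528 -0.088] F [ 3.6 -5.5 -4.1] q6 -2.20
```

apply_moves(
  targets=[
    [[0.0,0.01,0.0002,0.012,0,0,10],[0.0,0.019,0.0007,0.0222,0,0,10],[0.0,0.019,0.0007,0.0222,0,0,10]],
  ],
)

```text
time: 20.9
position: [0.5544, 0.0704, 0.1336]
eef_rot: [0.169, 1.561, -0.181]
force: [2.6, -5.5, -3.1]
finger_gap: 0.208
```

```bash
python3 t.py
```

```text
t 20.90 zy -12.77 ring [0.661  0.0461 0.1097] torque [ 0.434  0.525 -0.091] F [ 2.6 -5.5 -3.1] q6 -2.28
```

apply_moves(
  targets=[
    [[0.0,0.01,0.0002,0.012,0,0,10],[0.0,0.019,0.0007,0.0222,0,0,10],[0.0,0.019,0.0007,0.0222,0,0,10]],
  ],
)

```text
time: 21.2
position: [0.5563, 0.0774, 0.1335]
eef_rot: [0.221, 1.556, -0.233]
force: [3.6, -6.9, -3.3]
finger_gap: 0.208
```

```bash
python3 t.py
```

```text
t 21.20 zy -16.58 ring [0.661  0.046  0.1096] torque [ 0.551  0.608 -0.056] F [ 3.6 -6.9 -3.3] q6 -2.36
```

apply_moves(
  targets=[
    [[0.0,0.01,0.0002,0.012,0,0,10],[0.0,0.019,0.0007,0.0222,0,0,10],[0.0,0.019,0.0007,0.0222,0,0,10]],
  ],
)

```text
time: 21.5
position: [0.5586, 0.0842, 0.1334]
eef_rot: [0.272, 1.55, -0.285]
force: [2.5, -5.9, -4.0]
finger_gap: 0.206
```

```bash
python3 t.py
```

```text
t 21.50 zy -20.37 ring [0.661  0.046  0.1095] torque [0.568 0.508 0.06 ] F [ 2.5 -5.9 -4. ] q6 -2.43
```

apply_moves(
  targets=[
    [[0.0,0.01,0.0002,0.012,0,0,10],[0.0,0.019,0.0007,0.0222,0,0,10],[0.0,0.019,0.0007,0.0222,0,0,10]],
  ],
)

```text
time: 21.8
position: [0.5613, 0.0909, 0.1334]
eef_rot: [0.324, 1.543, -0.338]
force: [2.2, -5.3, -2.9]
finger_gap: 0.206
```

```bash
python3 t.py
```

```text
t 21.80 zy -24.18 ring [0.661  0.0459 0.1095] torque [0.473 0.434 0.039] F [ 2.2 -5.3 -2.9] q6 -2.51
```

apply_moves(
  targets=[
    [[0.0,0.01,0.0002,0.012,0,0,10],[0.0,0.019,0.0007,0.0222,0,0,10],[0.0,0.019,0.0007,0.0222,0,0,10]],
  ],
)

```text
time: 22.1
position: [0.5645, 0.0973, 0.1333]
eef_rot: [0.376, 1.534, -0.39]
force: [1.6, -6.5, -2.2]
finger_gap: 0.208
```

```bash
python3 t.py
```

```text
t 22.10 zy -27.98 ring [0.6609 0.0458 0.1094] torque [0.69  0.547 0.142] F [ 1.6 -6.5 -2.2] q6 -2.58
```

apply_moves(
  targets=[
    [[0.0,0.0095,0.0002,0.0111,0,0,10],[0.0,0.0095,0.0002,0.0111,0,0,10],[0.0,0.0095,0.0002,0.0111,0,0,10]],
  ],
)

```text
time: 22.4
position: [0.566, 0.0999, 0.1333]
eef_rot: [0.399, 1.53, -0.414]
force: [0.8, -6.0, -1.8]
finger_gap: 0.212
```

```bash
python3 t.py
```

```text
t 22.40 zy -29.74 ring [0.6608 0.0455 0.1094] torque [0.749 0.523 0.226] F [ 0.8 -6.  -1.8] q6 -2.62
```

apply_moves(
  targets=[
    [[0.0,0.0095,0.0002,0.0111,0,0,10],[0.0,0.0095,0.0002,0.0111,0,0,10],[0.0,0.0095,0.0002,0.0111,0,0,10]],
  ],
)

```text
time: 22.7
position: [0.5676, 0.1027, 0.1332]
eef_rot: [0.422, 1.525, -0.439]
force: [1.9, -6.1, -1.6]
finger_gap: 0.209
```

```bash
python3 t.py
```

```text
t 22.70 zy -31.49 ring [0.6607 0.0454 0.1094] torque [0.849 0.463 0.386] F [ 1.9 -6.1 -1.6] q6 -2.65
```

apply_moves(
  targets=[
    [[0.0,0.006,0.0001,0.006,0,0,10],[0.0,0.012,0.0002,0.0111,0,0,10],[0.0,0.012,0.0002,0.0111,0,0,10]],
  ],
)

```text
time: 23.0
position: [0.5695, 0.1058, 0.1331]
eef_rot: [0.446, 1.521, -0.464]
force: [-0.7, -7.7, -1.1]
finger_gap: 0.21
```

```bash
python3 t.py
```

```text
t 23.00 zy -33.29 ring [0.6608 0.0455 0.1092] torque [1.028 0.747 0.281] F [-0.7 -7.7 -1.1] q6 -2.69
```

apply_moves(
  targets=[
    [[0.0,0.006,0.0001,0.005,0,0,10],[0.0,0.011,0.0002,0.009,0,0,10],[0.0,0.011,0.0002,0.009,0,0,10],[0.0,0.011,0.0002,0.009,0,0,10]],
  ],
)

```text
time: 23.4
position: [0.571, 0.108, 0.133]
eef_rot: [0.463, 1.518, -0.485]
force: [-0.4, -8.9, 0.1]
finger_gap: 0.213
```

```bash
python3 t.py;  python3 -c "
from h import *
im,d,o=cap('side')
u,v=proj('side',N0)[0].astype(int)
overlay('side',(u-30,v-30,u+50,v+20),[],'s12.png',10)"; python3 t.py
```

```text
t 23.40 zy -34.69 ring [0.6607 0.0456 0.1091] torque [1.146 0.824 0.321] F [-0.4 -8.9  0.1] q6 -2.71
t 23.45 zy -34.69 ring [0.6608 0.0455 0.1091] torque [1.055 0.794 0.261] F [-1.2 -8.  -0. ] q6 -2.71
```

View pics/s12.png

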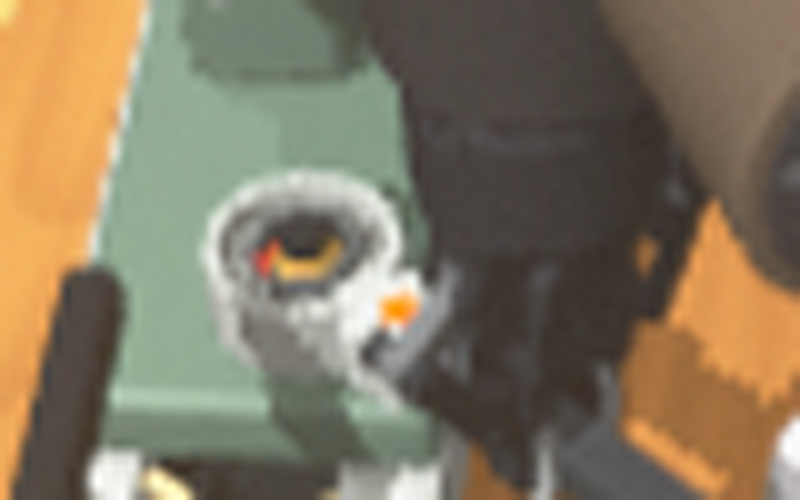

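apply_moves(
  targets=[
    [[0.0,0.006,0.0001,0.005,0,0,10],[0.0,0.011,0.0002,0.009,0,0,10],[0.0,0.011,0.0002,0.009,0,0,10],[0.0,0.011,0.0002,0.009,0,0,10]],
  ],
)

```text
time: 23.85
position: [0.5726, 0.1101, 0.133]
eef_rot: [0.48, 1.515, -0.506]
force: [-1.5, -8.9, -0.2]
finger_gap: 0.209
```

```bash
python3 t.py
```

```text
t 23.85 zy -36.09 ring [0.6607 0.0454 0.1091] torque [1.207 0.878 0.329] F [-1.5 -8.9 -0.2] q6 -2.74
```

apply_moves(
  targets=[
    [[0.0,-0.012,0.0002,-0.014,0,0,10],[0.0,-0.0238,0.001,-0.0278,0,0,10],[0.0,-0.031,0.0018,-0.036,0,0,10],[0.0,-0.031,0.0018,-0.036,0,0,10]],
  ],
)

```text
time: 24.25
position: [0.5659, 0.0996, 0.1334]
eef_rot: [0.392, 1.534, -0.416]
force: [0.8, -2.4, -2.2]
finger_gap: 0.209
```

```bash
python3 t.py
```

```text
t 24.25 zy -29.49 ring [0.6608 0.0455 0.1093] torque [0.42  0.184 0.236] F [ 0.8 -2.4 -2.2] q6 -2.61
```

apply_moves(
  targets=[
    [[0.0,-0.012,0.0002,-0.014,0,0,10],[0.0,-0.0238,0.001,-0.0278,0,0,10],[0.0,-0.0238,0.001,-0.0278,0,0,10]],
  ],
)

```text
time: 24.55
position: [0.5617, 0.0915, 0.1336]
eef_rot: [0.324, 1.546, -0.346]
force: [1.6, 0.3, -2.9]
finger_gap: 0.21
```

```bash
python3 t.py
```

```text
t 24.55 zy -24.46 ring [0.661  0.046  0.1094] torque [-0.17  -0.106 -0.065] F [ 1.6  0.3 -2.9] q6 -2.52
```

apply_moves(
  targets=[
    [[0,0,0,0,0,0,45],[0,0,0,0,0,0,45],[0,0,0,0,0,0,45],[0,0,0,0,0,0,45],[0,0,0,0,0,0,45]],
  ],
)

```text
time: 25.05
position: [0.5617, 0.0916, 0.1337]
eef_rot: [0.324, 1.546, -0.346]
force: [0.0, -0.2, -0.2]
finger_gap: 0.526
```

```bash
python3 t.py;  python3 -c "
from h import *
im,d,o=cap('wrist','w13.png')"
```

```text
t 25.05 zy -24.46 ring [0.661  0.0461 0.1095] torque [0.02 0.02 0.  ] F [ 0.  -0.2 -0.2] q6 -2.52
```

View pics/w13.png

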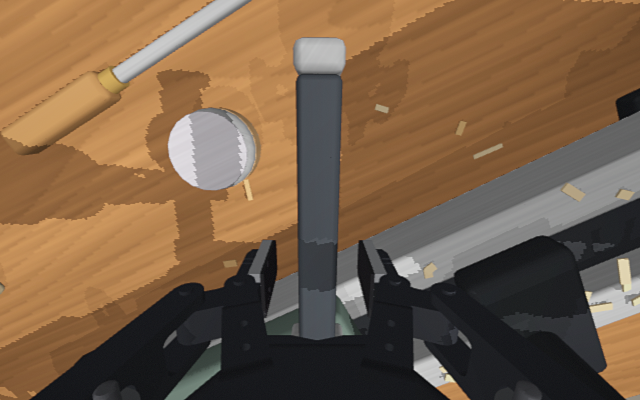

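Fingers are clear on both sides of the handle (cols 270 and 365, handle 298–340). Next I'll raise the arm straight up.

apply_moves(
  targets=[
    [[-0.04,0,0,0,0,0,45],[-0.1,0,0,0,0,0,45],[-0.2,0,0,0,0,0,45],[-0.3,0,0,0,0,0,45],[-0.35,0,-0.25,0,0,0,45],[-0.35,0,-0.25,0,0,0,45],[-0.35,0,-0.25,0,0,0,45],[-0.35,0,-0.25,0,0,0,45]],
  ],
)

```text
time: 25.9
position: [0.4707, 0.1356, 0.2745]
eef_rot: [0.324, 1.545, -0.343]
force: [-0.0, 0.1, -0.0]
finger_gap: 0.523
```

```bash
python3 -c "
from h import *
st()
cap('side');cap('scene');cap('wrist','w14.png')
N=N0;L=[]
for n in ('side','scene'):
    u,v=proj(n,[.63,.05,.12])[0].astype(int)
    overlay(n,(u-40,v-30,u+40,v+30),[(circ(N,.0305,.137),(0,255,0)),(circ(N,.0305,.109),(255,255,0))],'a.png',5);a=cv2.imread('pics/a.png')
    overlay(n,(u-40,v-30,u+40,v+30),[],'a.png',5);L.append(np.hstack([a,cv2.imread('pics/a.png')]))
cv2.imwrite('pics/q14.png',np.vstack(L))
for l in ['tin','gouge','mallet','ring']:
  for n in ('side','scene'): print(l,n,[np.round(x['position']).tolist() for x in env.place_of(l,n)][:2])
"
```

```text
t 25.90 p [0.4707 0.1356 0.2745] yawy 1.146 x [-0.002 -0.012 -1.   ] F [-0.04  0.11 -0.02] M [ 0.012 -0.088 -0.003] gap 0.523 q [ 0.69  0.04 -0.34  0.01 -1.2  -2.69]
tin side [[328.0, 208.0]]
tin scene [[290.0, 226.0]]
gouge side [[352.0, 199.0]]
gouge scene [[258.0, 213.0], [330.0, 235.0]]
mallet side [[337.0, 136.0]]
mallet scene [[162.0, 284.0]]
ring side [[369.0, 353.0], [271.0, 181.0]]
ring scene [[391.0, 141.0], [330.0, 235.0]]
```

View pics/q14.png

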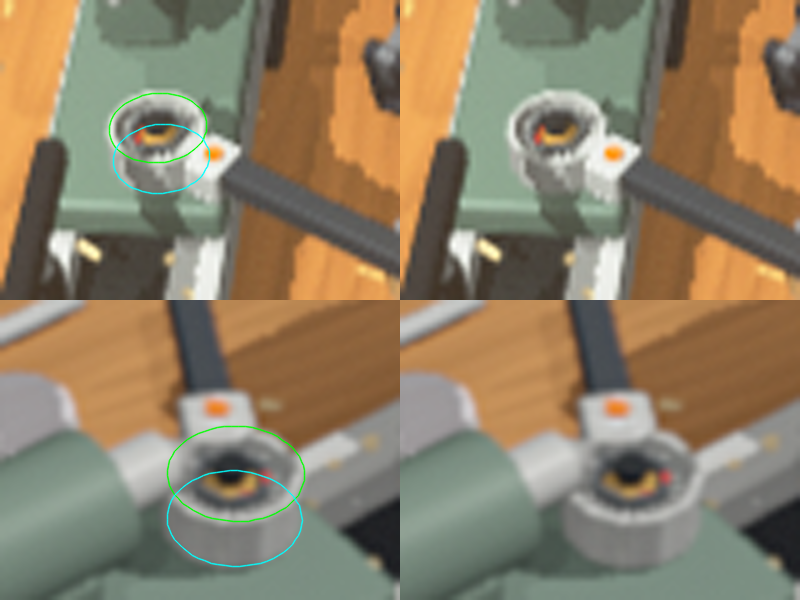

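View pics/w14.png

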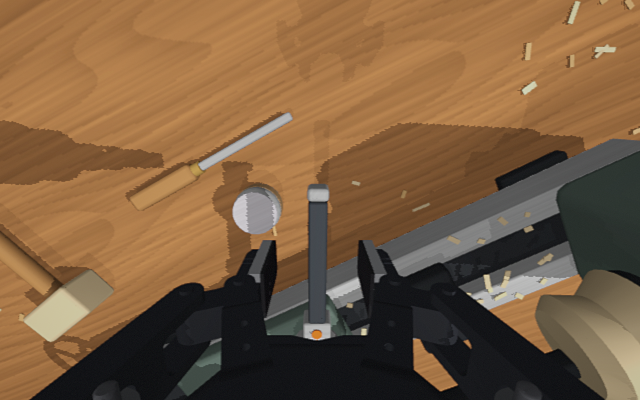

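```bash
python3 -c "
from h import *
L=[]
for n in ('side','scene'):
    u,v=proj(n,[.661,.0465,.13])[0].astype(int)
    for k in (0,1):
        P=[]
        if k:
            for a,c in ((30,(255,0,0)),(10,(0,255,0)),(-10,(255,0,255)),(-30,(255,255,0))):
                p=np.array([.661+.0105*np.cos(np.radians(a)),.0465+.0105*np.sin(np.radians(a))]);P.append((circ(p,.0007,.132),c))
            P.append((circ(N0,.0075,.145),(255,255,255)))
        overlay(n,(u-12,v-10,u+13,v+10),P,'a.png',16);L.append(cv2.resize(cv2.imread('pics/a.png'),(400,300)))
cv2.imwrite('pics/q15.png',np.vstack([np.hstack(L[:2]),np.hstack(L[2:])]))
"
```

```text
(no output)
```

View pics/q15.png

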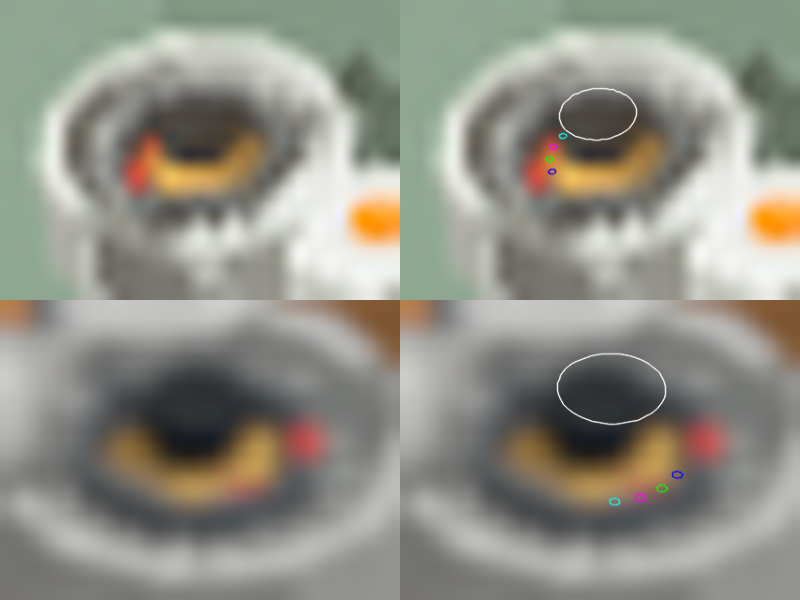

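```bash
python3 -c "
from rig import env
print(env.close_job())"
```

```text
the job is handed in; nothing more can be done
None
```

The job is handed in: the nut is tight and the larger wrench is sitting on it, let go. I seated the ring (underside measured at z ≈ 0.109, on the washer). I then used three clockwise strokes with ratchet-back returns.

- **Torque:** the wrist reading was steady at about 0.5 N m while the nut turned freely. It rose to about 1.2 N m against the stop, and I eased it off before letting go.
- **Nut turn:** the red dash shows roughly 2.4 rad of travel, inside the given 2.1–2.6 rad. I couldn't read the nut or stud angles directly, so "at the stop" rests on the torque rise and this estimate.
- **Final pictures:** the ring matches the projected seated position on the nut's axis, and the gripper is clear with about 0 N on it.
- **Mallet, gouge and tin:** the mallet, gouge and tin showed no visible shift. The network's position for the mallet differed by up to 7 pixels between looks in the scene camera and 4 in the side camera. I took this as detector scatter, because the arm never went near it.
- **Disagreement:** on the third stroke the slack before the wrench gripped was about 0.55–0.6 rad, more than the 0.4 rad stated. This may be flex in the grip, and the stroke drove normally afterwards.

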